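# Load the cartridge refilling machine

## Task

Pull the machine's sled all the way out from under its cover and load every ink cartridge lying on the table into it, one to a bay: hook the tongue under the bay's lip, then swing the tail down until the cartridge lies flat in the bay. When all are in, push the loaded sled fully home under the cover and throw the start lever all the way over, away from the robot. Leave the other things on the table where they are.

Things in the scene. Friction and masses are not known exactly. Their poses are not given: they have to be found in the camera images.
- cartridge0: black ink cartridge, grey band, 130 long x 44 wide, 0.2 kg. Origin: middle of the underside of the 130 mm; +x to the tail, z up. Body 30 high, x = -39 to +65 mm. Nose: tongue 30 wide, 8 thick, flush with the underside, x = -65 to -39. On top a carrying fin to grip across y: 22 wide, x = -18 to +42, from 30 to 58 mm high. Starts flat on the table. May be absent.
- cartridge1: another, the same as cartridge0. May be absent.
- cartridge2: another, the same as cartridge0. May be absent.
- bay0 (a point): centre of the floor of the sled's bay farthest from the cover. x points away from the lip, y toward the cover, z up; a seated cartridge's origin and axes agree with these, with 2 to 3 mm of play. Inside 134 long, 50 wide; side walls 12 mm high. The lip is at the -x end (the robot's side); at the +x end stands a wall 14 mm high.
- bay1 (a point): the same for the middle bay (bays are 74 mm apart along y). Every bay's lip overhangs x = -67 (end wall) to -55 mm, underside 17 mm and top 22 mm above the floor. A cartridge goes in only tilted: tail up about 0.15 to 0.35 rad, tongue tip slid under the lip along -x, then the tail swung down.
- bay2 (a point): the same for the bay nearest the cover. All bay floors are 21 mm above the table.
- sled_grip (a point): middle of the top edge of the sled's upright grey handle plate: 60 mm along x, 12 mm thick along y, 75 mm high, top 88 mm above the table; pinch it from above across y. It stands 175 mm from bay1 toward -y, and 55 mm clear of the cover's edge when the sled is home.
- sled (a joint): travel of the sled in m: 0 = fully home under the cover, 0.28 = fully out (stop). Grows as the sled moves along the machine's -y. About 3 N of friction; stays where it is left.
- machine: fixed refilling machine. Origin: centre of the underside of its white base plate (190 x 560 x 10 mm); x away from the robot, y along the sled's travel toward the cover. The cover, a grey open frame with a filling head along its middle, spans y = 20 to 260 and x = -92 to 92 mm, underside 88 mm above the table (9 mm over a seated cartridge's fin), highest point 128 mm.
- tape_small: loose roll of yellow tape lying flat, 60 mm across, 28 high; leave it where it is
- cutter: loose grey box cutter, 138 mm long, lying among the cartridges; leave it where it is
- tape_big: loose roll of brown tape, 110 mm across, 48 high; leave it where it is
- old_cartridge: large black toner cartridge without tongue or fin, 190 x 80 x 60 mm, not for this machine; leave it where it is
- carton_small: loose small carton, 120 x 90 x 70 mm; leave it where it is
- start_lever (a joint): start lever on a block beside the cover's far +y end: 0 = leaning toward the robot (off), 1.0 rad = leaning away from it (on, stop). Swings about the machine's y; stays where it is left.
- start_lever_tip (a point): tip of that start lever, 80 mm from its pivot; the pivot axis is horizontal, along the machine's y.
Not all that is in view belongs to the job. What is shaped like the cartridge2 but red is not meant. What is shaped like the cartridge1 but purple is not meant.

How it is judged:
On the way, in this order (a step that is already met when the one before it is completed fails the run):
1. the sled is pulled fully out (value of joint sled above 0.27 m), for 0.2 s.
2. every cartridge lies flat in a bay, tongue under the lip, with the sled still out (((x of cartridge0 in the frame of bay0 between -0.006 and 0.006 m and y of cartridge0 in the frame of bay0 between -0.008 and 0.008 m and z of cartridge0 in the frame of bay0 between -0.005 and 0.005 m) or (x of cartridge0 in the frame of bay1 between -0.006 and 0.006 m and y of cartridge0 in the frame of bay1 between -0.008 and 0.008 m and z of cartridge0 in the frame of bay1 between -0.005 and 0.005 m) or (x of cartridge0 in the frame of bay2 between -0.006 and 0.006 m and y of cartridge0 in the frame of bay2 between -0.008 and 0.008 m and z of cartridge0 in the frame of bay2 between -0.005 and 0.005 m)) and angle between each of cartridge0, cartridge1, cartridge2's own z axis and vertical below 0.05 rad and ((x of cartridge1 in the frame of bay0 between -0.006 and 0.006 m and y of cartridge1 in the frame of bay0 between -0.008 and 0.008 m and z of cartridge1 in the frame of bay0 between -0.005 and 0.005 m) or (x of cartridge1 in the frame of bay1 between -0.006 and 0.006 m and y of cartridge1 in the frame of bay1 between -0.008 and 0.008 m and z of cartridge1 in the frame of bay1 between -0.005 and 0.005 m) or (x of cartridge1 in the frame of bay2 between -0.006 and 0.006 m and y of cartridge1 in the frame of bay2 between -0.008 and 0.008 m and z of cartridge1 in the frame of bay2 between -0.005 and 0.005 m)) and ((x of cartridge2 in the frame of bay0 between -0.006 and 0.006 m and y of cartridge2 in the frame of bay0 between -0.008 and 0.008 m and z of cartridge2 in the frame of bay0 between -0.005 and 0.005 m) or (x of cartridge2 in the frame of bay1 between -0.006 and 0.006 m and y of cartridge2 in the frame of bay1 between -0.008 and 0.008 m and z of cartridge2 in the frame of bay1 between -0.005 and 0.005 m) or (x of cartridge2 in the frame of bay2 between -0.006 and 0.006 m and y of cartridge2 in the frame of bay2 between -0.008 and 0.008 m and z of cartridge2 in the frame of bay2 between -0.005 and 0.005 m)) and value of joint sled above 0.22 m), for 0.3 s.
3. the loaded sled is fully home (((x of cartridge0 in the frame of bay0 between -0.006 and 0.006 m and y of cartridge0 in the frame of bay0 between -0.008 and 0.008 m and z of cartridge0 in the frame of bay0 between -0.005 and 0.005 m) or (x of cartridge0 in the frame of bay1 between -0.006 and 0.006 m and y of cartridge0 in the frame of bay1 between -0.008 and 0.008 m and z of cartridge0 in the frame of bay1 between -0.005 and 0.005 m) or (x of cartridge0 in the frame of bay2 between -0.006 and 0.006 m and y of cartridge0 in the frame of bay2 between -0.008 and 0.008 m and z of cartridge0 in the frame of bay2 between -0.005 and 0.005 m)) and angle between each of cartridge0, cartridge1, cartridge2's own z axis and vertical below 0.05 rad and ((x of cartridge1 in the frame of bay0 between -0.006 and 0.006 m and y of cartridge1 in the frame of bay0 between -0.008 and 0.008 m and z of cartridge1 in the frame of bay0 between -0.005 and 0.005 m) or (x of cartridge1 in the frame of bay1 between -0.006 and 0.006 m and y of cartridge1 in the frame of bay1 between -0.008 and 0.008 m and z of cartridge1 in the frame of bay1 between -0.005 and 0.005 m) or (x of cartridge1 in the frame of bay2 between -0.006 and 0.006 m and y of cartridge1 in the frame of bay2 between -0.008 and 0.008 m and z of cartridge1 in the frame of bay2 between -0.005 and 0.005 m)) and ((x of cartridge2 in the frame of bay0 between -0.006 and 0.006 m and y of cartridge2 in the frame of bay0 between -0.008 and 0.008 m and z of cartridge2 in the frame of bay0 between -0.005 and 0.005 m) or (x of cartridge2 in the frame of bay1 between -0.006 and 0.006 m and y of cartridge2 in the frame of bay1 between -0.008 and 0.008 m and z of cartridge2 in the frame of bay1 between -0.005 and 0.005 m) or (x of cartridge2 in the frame of bay2 between -0.006 and 0.006 m and y of cartridge2 in the frame of bay2 between -0.008 and 0.008 m and z of cartridge2 in the frame of bay2 between -0.005 and 0.005 m)) and value of joint sled below 0.008 m), for 0.2 s.
4. the start lever is thrown (value of joint start_lever above 0.85 rad), for 0.2 s.
At the end, for the whole second after the job is handed in: Every cartridge present lies in a bay of its own (within 6 mm lengthwise, 8 mm across, 5 mm in height of the bay's floor centre, tilted less than 0.05 rad) and at rest, the sled is within 8 mm of home and the start lever is past 0.85 rad (all of step 3 and value of joint start_lever above 0.85 rad and linear speed of each of cartridge0, cartridge1, cartridge2 below 0.02 m/s); the robot touches nothing.
It fails at once if a bystander on the table is moved more than 6 cm (distance of any of tape_small, cutter, tape_big, old_cartridge, carton_small from where it was at the start of the episode above 0.06 m).
Of cartridge0, cartridge1, cartridge2 only 2 to 3 are there at a start; the rules pass over those that are not, and their reading is None.
At some moment in a run one of cartridge0, cartridge1, cartridge2 may be knocked a few centimetres aside while the robot is not near it.
Once in a run the grip may slacken for a moment while it holds something.
It also fails if it takes over 210 s, if anything falls off the work surface, if the arm or the gripper's body presses on something with over 40 N, if the wrist force passes 120 N, or if a joint passes its speed limit or range.

## Robot

A 7-joint arm with a two-finger parallel gripper is mounted at the origin on the work surface. World frame = base frame: x ahead of the robot, y to its left, z up, the work surface at z = 0. Lengths are in m, angles in rad, forces in N, time in s.
With the tool pointing down it reaches from about 0.4 to 0.9 m from the base axis. Payload 5.6 kg.
Tool frame: the origin (TCP) lies on the mounting face of the last link; the fingertips stand 190 mm ahead of it and the grasp point (between the pads) lies ahead of it (grip_depth is the z of the grasp point in the tool frame, in m); z points along the fingers, y is the line along which they close (so a half turn about z gives the same grasp; the last joint's range is limited). The gripper opens to 92 mm and grips with 3 to 60 N. Pads are 20 mm wide; open, the fingers measure 128 mm over their backs; the gripper's body (75 mm by 189 mm) begins 69 mm behind the grasp point.
Start: joints at [1.186, 0.468, -0.012, 1.603, 0.006, 1.071, -0.056], TCP at [0.218, -0.612, 0.405] pointing down, gripper open.
Joint ranges: [-2.53, 2.53], [-0.31, 2.02], [-1.57, 1.55], [0.28, 2.44], [-1.29, 4.43], [0.15, 1.84], [-2.92, 2.92]. Speed limits (rad/s): [2.57, 2.57, 3.14, 3.14, 3.14, 3.14, 3.14].

## Interface

Orientations are given as a 3x3 rotation matrix whose columns are the frame's x, y, z axes.
In Python, from rig import * gives the robot as it stands.
- The arm moves only by the tool drive_tool, never from a script. Its argument "motion" is text: rows parted by semicolons, each of 5 numbers parted by spaces: the gripper command: -1 is fully open, 1 is shut, values between are in proportion, then the shift along the tool's x, y, z in mm, then the turn about the tool's z in degrees. A call has 1 to 8 rows; each row shifts and turns the commanded pose from where the row before left it, along the tool's axes as they then stand; what a row does not reach is not made up. A row lasts 1/12 s, in which the tool goes at most 41.7 mm and 7.16 degrees, less where a joint would pass 70% of its speed; a pose out of reach is approached as far as the arm can. A call with a gripper value outside its range is refused whole. The fingers move at their own pace and stop on an object; "newtons" is the grip in N (left out, the last holds). Time passes only in rows, so rows that do not move let the fingers close. It gives the time, the measured TCP pose, the force, the opening and the grip force at its end, in the units of the state.
- state(): the state, without advancing time (a new reading comes with each control period).
- snapshot(name): name is "side" or "top" or "wrist"; returns the picture (480x640x3 uint8, red, green, blue); there is no depth.
- camera_params(name): a dict with "intrinsics" (3x3 intrinsics, pixels), "rvec" (rotation vector, rad) and "tvec" (3), from world to camera coordinates, as OpenCV has them. Camera axes: x right, y down, z forward; pixel columns grow to the right and rows downward; lengths in m; the calibration is good to about 2 mm. A picture is of the moment at which its call begins: read the wrist's pose just before it. camera_params takes no time and is no camera call; for the wrist camera it gives the pose at the moment of the call.
- finish_job(): hands the job in; it is judged then, once.
Trained networks look in the newest picture that a camera, given by its name, has taken for a name from the list of things; names that differ only in an ending like _2 or _b are one class to them, and where a whole thing is asked for, a point or a joint stands for the part that bears it (a point fixed in the world has none). Each returns a list of dicts, best first, with "score" (0 to 1); they miss things now and then, are a little off and sometimes report something else, mostly with a low value. They report only what shows in the picture. A call takes as long as a camera call. They do not tell look-alikes from the thing itself.
- outline_of(camera, query): "mask" (480x640 bool, what is visible of it) and "box" ([left, top, right, bottom] in pixels, round what is visible of it).
The state is a dict: "time_s": time; "joint_positions": joint angles; "qd": joint speeds; "joint_torque": joint torques, N m; "tcp_pos": TCP position; "orientation": TCP orientation; "contact_force": force on the tool from outside, world axes, zero at the start; "wrist_torque": the same for the moment, N m; "finger_gap": opening from 0.0 (shut) to 1.0 (fully open); "grip_force": force on a finger pad.
Only numpy, scipy, OpenCV 4.12 (cv2) and the standard library are available. Lean on these libraries where they do the work, as an engineer would, in place of code of your own. Each camera call takes 0.05 s, during which the arm holds its last target. There are 200 camera calls.

## Working session

There is one attempt and no reset: what is moved stays moved. The work goes in short steps, Python scripts to look and compute and a tool call to move; the robot and the scene stay as the last step left them, time stands still between calls to the robot, and variables do not carry over. Pictures are saved under pics/ and viewed, at most 14 in all, crops included, and the job is handed in when it is done.

Besides the shell and the picture viewer there is one more tool, called after "Emit:" as name(argument=value, ...) on one line, values as JSON. drive_tool: Moves the arm, as the interface text tells. Its arguments: {"type":"object","properties":{"motion":{"type":"string"},"newtons":{"type":"number"}},"required":["motion"]}

```bash
ls; mkdir -p pics
python3 - <<'E'
from rig import *
import cv2
s=state();print({k:np.round(v,3).tolist() if k!='time_s' else v for k,v in s.items()} if 'np' in globals() else s)
for c in ["top","side"]:
    p=camera_params(c);print(c,p)
    cv2.imwrite(f"pics/{c}0.png",snapshot(c)[:,:,::-1])
E
```

```text
pics
{'time_s': 0.0, 'joint_positions': array([ 1.18597945,  0.46835384, -0.01159205,  1.60363304,  0.00599507,
        1.07138712, -0.05627886]), 'qd': array([-9.11544361e-04, -1.51762369e-04,  4.89122871e-05, -4.21149486e-04,
        4.86943197e-04,  2.09647296e-04,  3.00353643e-04]), 'joint_torque': array([-2.14885899e-04, -5.20568025e+01, -1.27235579e-02, -2.43751180e+01,
       -5.67623635e-02,  1.71008863e-02,  1.17971781e-04]), 'tcp_pos': array([ 0.21774496, -0.61217356,  0.40375129]), 'orientation': array([[ 9.42165517e-01,  3.35147205e-01, -7.00184516e-04],
       [ 3.35147914e-01, -9.42164165e-01,  1.60050852e-03],
       [-1.23282803e-04, -1.74260932e-03, -9.99998474e-01]]), 'contact_force': array([-0.19540614, -0.01191144, -0.56500454]), 'wrist_torque': array([-0.02385431, -0.03914965, -0.05832878]), 'grip_force': 0.0, 'finger_gap': 0.9985707389577715}
top {'intrinsics': array([[621.88100048,   0.        , 312.49950243],
       [  0.        , 621.88100048, 246.49774768],
       [  0.        ,   0.        ,   1.        ]]), 'rvec': array([ 2.10202529, -2.13512324,  0.20406484]), 'tvec': array([0.01121631, 0.47572435, 1.6701945 ])}
side {'intrinsics': array([[520.41628698,   0.        , 308.34763402],
       [  0.        , 520.41628698, 242.89435118],
       [  0.        ,   0.        ,   1.        ]]), 'rvec': array([ 0.74948542, -2.62532509,  1.10961058]), 'tvec': array([0.40773141, 0.22004986, 1.15992077])}
```

View pics/top0.png

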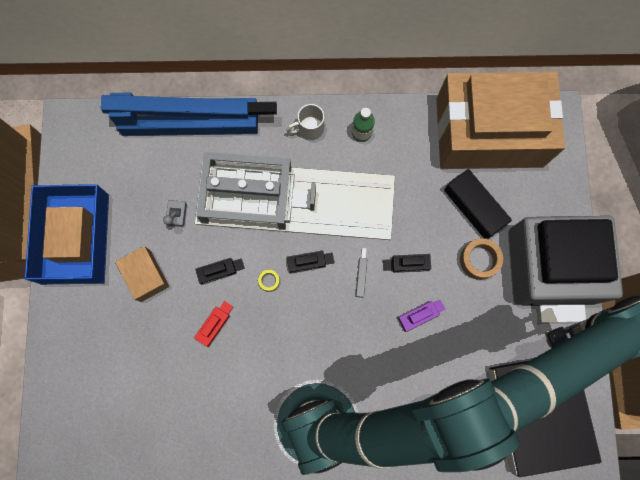

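View pics/side0.png

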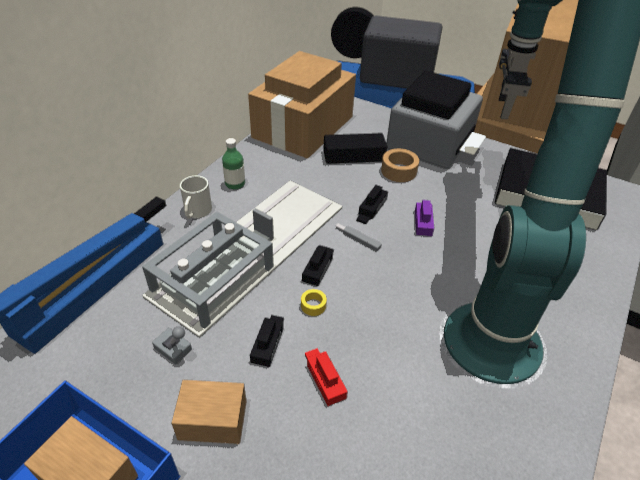

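The candidates for "black cartridge with tongue and fin" in the top view are:
- Black at (219,270), (310,261) and (408,263). These are the ones I want.
- Red at (214,323) and purple at (421,315). Both are excluded by colour.
- The old toner at (478,203). It's large, with no fin or tongue.

The sled handle is at (311,196) and the lever at (175,213).

```bash
cat > h.py <<'E'
from rig import *
import numpy as np, cv2
def cam(c):
    p=camera_params(c); R=cv2.Rodrigues(np.array(p["rvec"]))[0]; return np.array(p["intrinsics"]),R,np.array(p["tvec"]).ravel()
def world(C,uv,z):
    K,R,t=C; uv=np.atleast_2d(np.asarray(uv,float))
    d=(R.T@np.linalg.inv(K)@np.c_[uv,np.ones(len(uv))].T).T; o=-R.T@t
    return (o+d*((z-o[2])/d[:,2:3]))[:,:2]
def proj(C,P):
    K,R,t=C; q=(K@(R@np.atleast_2d(P).T+t[:,None])).T; return q[:,:2]/q[:,2:]
def yaw(): 
    o=state()["orientation"]; return np.degrees(np.arctan2(o[1,0],o[0,0]))
def totool(dxyz):
    return (state()["orientation"].T@np.asarray(dxyz,float)*1000).round(1)
E
python3 - <<'E'
from h import *
C=cam("top"); im=snapshot("top")
for q in ["cartridge0","machine","sled_grip","start_lever","cutter","tape_small"]:
    for r in outline_of("top",q)[:6]:
        m=r["mask"].astype(np.uint8); pts=np.argwhere(m)[:,::-1]
        (c,wh,a)=cv2.minAreaRect(pts.astype(np.float32)); z=.03 if q=="cartridge0" else .01
        col=im[m>0].mean(0).round()
        print(q,round(r["score"],2),np.round(r["box"]),np.round(c),np.round(wh),round(a),len(pts),col,"ctr",world(C,c,z).round(3).tolist())
        if q=="machine" and r["score"]>.5: np.save("mach.npy",m)
K,R,t=cam("wrist"); s=state(); Rt=s["orientation"]; 
print("wristcam in tool", (Rt.T@(-R.T@t-s["tcp_pos"])).round(4), (Rt.T@R.T).round(3).tolist(),K.round(1).tolist())
cv2.imwrite("pics/c1.png",cv2.resize(im[150:345,160:500],None,fx=2.3,fy=2.3,interpolation=cv2.INTER_CUBIC)[:,:,::-1])
E
python3 -c "import rig;print([n for n in dir(rig) if not n.startswith('_')])"
python3 - <<'E'
import rig;print(getattr(rig,'grip_depth',None))
E
```

```text
cartridge0 0.96 [386. 253. 432. 274.] [407. 262.] [18. 48.] 87 788 [55. 54. 55.] ctr [[0.43, -0.256]]
cartridge0 0.84 [292. 252. 336. 274.] [310. 261.] [17. 46.] 80 731 [53. 52. 53.] ctr [[0.439, 0.012]]
cartridge0 0.84 [402. 300. 446. 334.] [422. 314.] [17. 47.] 63 735 [140.  83. 165.] ctr [[0.286, -0.291]]
cartridge0 0.69 [198. 259. 243. 284.] [220. 269.] [18. 48.] 73 783 [50. 49. 50.] ctr [[0.418, 0.261]]
machine 0.9 [162. 148. 394. 240.] [279. 194.] [228.  77.] 4 13874 [182. 183. 180.] ctr [[0.638, 0.097]]
sled_grip 0.88 [207. 166. 317. 224.] [263. 194.] [106.  50.] 7 2825 [183. 184. 182.] ctr [[0.639, 0.145]]
start_lever 0.62 [160. 214. 173. 226.] [169. 218.] [ 8. 13.] 45 88 [105. 105. 105.] ctr [[0.573, 0.41]]
cutter 0.91 [354. 247. 366. 297.] [362. 273.] [ 8. 48.] 5 344 [157. 157. 158.] ctr [[0.407, -0.133]]
wristcam in tool [ 0.0738 -0.0008  0.0197] [[0.0, -0.965, -0.263], [1.0, 0.0, 0.0], [-0.0, -0.263, 0.965]] [[386.5, 0.0, 320.7], [0.0, 386.5, 238.1], [0.0, 0.0, 1.0]]
['MotionError', 'camera_params', 'finish_job', 'grip_depth', 'outline_of', 'snapshot', 'state']
0.1714
```

View pics/c1.png

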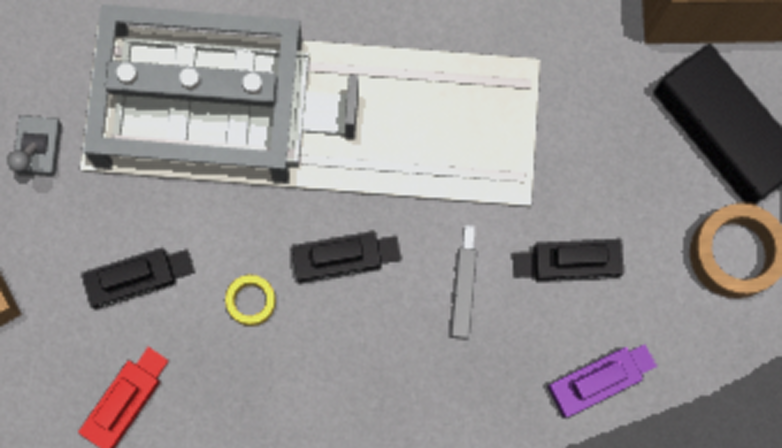

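The crop shows three black cartridges. The left and middle ones have their tongues to the right, and the right one has its tongue to the left. Red, purple and the toner are clearly different. Next I'll get the machine pose.

```bash
cat >> h.py <<'E'
def mw(o,ps,p): # machine local -> world xy
    c,s=np.cos(ps),np.sin(ps); return np.asarray(o)+np.array([c*p[0]-s*p[1],s*p[0]+c*p[1]])
E
python3 - <<'E'
from h import *
from scipy.optimize import least_squares
C=cam("top")
uv=np.array([[394.8,175.2],[390.9,239.1],[195.7,223.9]]); loc=np.array([[.095,-.28],[-.095,-.28],[-.095,.28]])
w=world(C,uv,.01)
f=lambda q:(np.array([mw(q[:2],q[2],l) for l in loc])-w).ravel()
r=least_squares(f,[.64,.1,0]);print(r.x.round(4),(r.fun*1000).round(1))
print("handle",world(C,[[313,195.6]],.088).round(4))
print("pred handle",mw(r.x[:2],r.x[2],(0,-.035)))
for y in (-.214,-.14,-.066): print(mw(r.x[:2],r.x[2],(0,y)).round(4))
m=mw(r.x[:2],r.x[2],(0,-.035)); s=state()
print("yaw",yaw(),"tool shift to handle (z .25)",totool(np.r_[m,.25]-s["tcp_pos"]))
# lever
print("lever tip", world(C,[[168,219]],.1), "block",world(C,[[176,212]],.03))
E
```

```text
[ 0.6215  0.0499 -0.0955] [ 0.7 -1.2 -0.6 -1.8 -0.1  3. ]
handle [[6.095e-01 2.000e-04]]
pred handle [0.61812156 0.01505725]
[ 0.601  -0.1631]
[ 0.6081 -0.0895]
[ 0.6152 -0.0158]
yaw 19.57827172382137 tool shift to handle (z .25) [ 587.4 -457.   154.6]
lever tip [[0.54710712 0.39238785]] block [[0.58431228 0.38712752]]
```

Emit:
drive_tool(motion="0.1 29.4 -22.9 0 0;0.1 29.4 -22.9 0 0;0.1 29.4 -22.9 0 0;0.1 29.4 -22.9 0 0;0.1 29.4 -22.9 0 0;0.1 29.4 -22.9 0 0;0.1 29.4 -22.9 0 0;0.1 29.4 -22.9 0 0")

```text
time_s: 1.12
tcp_pos: [0.3787, -0.3593, 0.405]
orientation: [[0.942, 0.335, 0.0], [0.335, -0.942, -0.001], [0.0, 0.001, -1.0]]
contact_force: [0.6, 0.4, -0.5]
finger_gap: 0.458
grip_force: 0.0
```

Emit:
drive_tool(motion="0.1 29.4 -22.9 0 0;0.1 29.4 -22.9 0 0;0.1 29.4 -22.9 0 0;0.1 29.4 -22.9 0 0;0.1 29.4 -22.9 0 0;0.1 29.4 -22.9 0 0;0.1 29.4 -22.9 0 0;0.1 29.4 -22.9 0 0")

```text
time_s: 1.78
tcp_pos: [0.5389, -0.108, 0.405]
orientation: [[0.942, 0.335, 0.001], [0.335, -0.942, -0.0], [0.0, 0.0, -1.0]]
contact_force: [0.6, -1.4, 0.3]
finger_gap: 0.45
grip_force: 0.0
```

Emit:
drive_tool(motion="0.1 29.4 -22.9 14 0;0.1 29.4 -22.9 14 0;0.1 29.4 -22.9 14 0;0.1 0 0 14 6.3;0.1 0 0 0 6.3;0.1 0 0 0 6.3;0.1 0 0 0 6.2;0.1 0 0 0 0")

```text
time_s: 2.45
tcp_pos: [0.5984, -0.0152, 0.3486]
orientation: [[0.995, -0.099, -0.0], [-0.099, -0.995, -0.0], [-0.0, 0.0, -1.0]]
contact_force: [1.1, 0.1, 0.1]
finger_gap: 0.45
grip_force: 0.0
```

Run:
```python
from h import *
s=state();C=cam("wrist");im=snapshot("wrist");print(s["time_s"],s["tcp_pos"].round(4),yaw(),s["joint_positions"].round(2))
cv2.imwrite("pics/w1.png",im[:,:,::-1]); np.savez("w1.npz",im=im,K=C[0],R=C[1],t=C[2])
for p in [(.6095,0,.088),(.618,.015,.088)]: print(proj(C,np.array(p)))
```

```text
2.45 [ 0.5984 -0.0152  0.3486] -5.3849160308010875 [ 0.13  0.46 -0.21  1.77  0.12  0.92 -1.8 ]
[[296.50396219 235.55791783]]
[[271.68217266 225.0151475 ]]
```

View pics/w1.png

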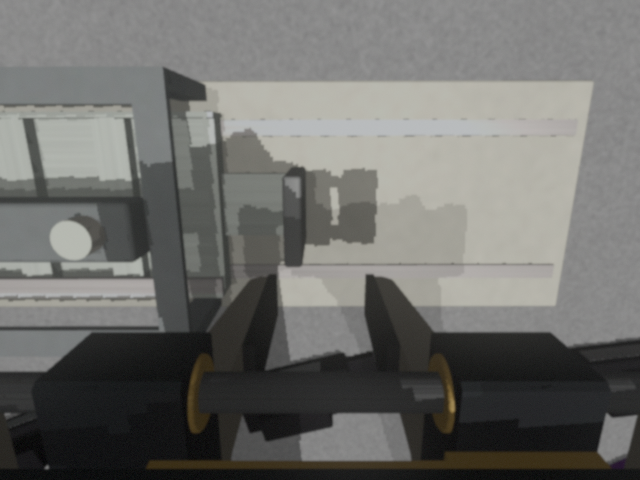

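The wrist view shows the handle's top face centred near (294,216). The plate corners are at (592,82) and (557,306), and the cover edge is at x≈170.

Run:
```python
from h import *
d=np.load("w1.npz");C=(d["K"],d["R"],d["t"])
h=world(C,[[294,167],[294,265],[294,216]],.088);print("handle",h.round(4))
w=world(C,[[592,82],[557,306],[206,82],[250,306]],.01);print("corners",w.round(4))
print("ang top,bottom,right",[np.degrees(np.arctan2(*( v*[-1,1]))) for v in (w[2]-w[0],w[3]-w[1])],np.degrees(np.arctan2(*(w[0]-w[1])[::-1])))
print("mid right edge",(w[0]+w[1])/2,np.linalg.norm(w[0]-w[1]))
s=state();print("shift", totool(np.r_[h[2],.075+.1714]-s["tcp_pos"]))
```

```text
handle [[ 6.530e-01 -3.500e-03]
 [ 5.897e-01  3.900e-03]
 [ 6.224e-01  1.000e-04]]
corners [[ 0.6886 -0.2337]
 [ 0.5013 -0.2183]
 [ 0.7178  0.0623]
 [ 0.5286  0.0561]]
ang top,bottom,right [np.float64(-5.647996088965855), np.float64(-5.675576659993963)] -4.67810544033859
mid right edge [ 0.59492367 -0.2259896 ] 0.18790686803476575
shift [ 22.5 -17.4 102.3]
```

Emit:
drive_tool(motion="0.1 22.5 -17.4 25 0.2;0.1 0 0 25 0;0.1 0 0 25 0;0.1 0 0 25 0;0.1 0 0 2 0;1 0 0 0 0;1 0 0 0 0;1 0 0 0 0", newtons=30)

```text
time_s: 3.17
tcp_pos: [0.6232, -0.0002, 0.2486]
orientation: [[0.995, -0.099, 0.003], [-0.099, -0.995, 0.0], [0.003, -0.0, -1.0]]
contact_force: [0.8, 0.0, 1.2]
finger_gap: 0.254
grip_force: 0.0
```

Emit:
drive_tool(motion="1 0 0 0 0;1 0 5 0 0;1 0 15 0 0;1 0 20 0 0;1 0 20 0 0;1 0 20 0 0;1 0 20 0 0;1 0 20 0 0")

```text
time_s: 3.83
tcp_pos: [0.6112, -0.1186, 0.2484]
orientation: [[0.995, -0.098, 0.004], [-0.098, -0.995, 0.002], [0.003, -0.003, -1.0]]
contact_force: [0.5, 5.5, 3.9]
finger_gap: 0.128
grip_force: 30.0
```

Emit:
drive_tool(motion="1 0 20 0 0;1 0 20 0 0;1 0 20 0 0;1 0 20 0 0;1 0 20 0 0;1 0 20 0 0;1 0 14 0 0;1 0 6 0 0")

```text
time_s: 4.5
tcp_pos: [0.5971, -0.2611, 0.2485]
orientation: [[0.995, -0.101, 0.004], [-0.101, -0.995, -0.002], [0.004, 0.001, -1.0]]
contact_force: [2.1, 3.3, 7.7]
finger_gap: 0.126
grip_force: 30.0
```

Emit:
drive_tool(motion="1 0 4 0 0;1 0 4 0 0;1 0 4 0 0;1 0 0 0 0;1 0 0 0 0")

```text
time_s: 4.92
tcp_pos: [0.5974, -0.2642, 0.2484]
orientation: [[0.996, -0.095, 0.002], [-0.095, -0.995, 0.008], [0.001, -0.008, -1.0]]
contact_force: [0.0, 15.3, 11.4]
finger_gap: 0.135
grip_force: 30.1
```

Emit:
drive_tool(motion="1 0 -8 0 0;0.1 0 0 0 0;0.1 0 0 0 0;0.1 0 0 0 0;0.1 0 0 -30 0;0.1 0 0 -40 0;0.1 0 -30 -40 0;0.1 0 -40 -40 0")

```text
time_s: 5.58
tcp_pos: [0.6005, -0.212, 0.381]
orientation: [[0.994, -0.106, -0.0], [-0.106, -0.994, -0.002], [-0.0, 0.002, -1.0]]
contact_force: [1.0, 0.3, -0.1]
finger_gap: 0.451
grip_force: 0.0
```

Emit:
drive_tool(motion="0.1 -10 -40 0 0;0.1 -10 -40 0 0;0.1 -10 -20 0 0;0.1 0 0 0 0;0.1 0 0 0 0")

```text
time_s: 6.0
tcp_pos: [0.5812, -0.1055, 0.3794]
orientation: [[0.995, -0.098, -0.001], [-0.098, -0.995, -0.001], [-0.001, 0.001, -1.0]]
contact_force: [0.7, -1.0, 0.6]
finger_gap: 0.45
grip_force: 0.0
```

Run:
```python
from h import *
s=state();C=cam("wrist");im=snapshot("wrist");print(s["time_s"],s["tcp_pos"].round(4),yaw(),s["joint_positions"].round(2))
cv2.imwrite("pics/w2.png",im[:,:,::-1]); np.savez("w2.npz",im=im,K=C[0],R=C[1],t=C[2])
```

```text
6.0 [ 0.5812 -0.1055  0.3794] -5.76689974279003 [ 0.31  0.41 -0.24  1.76  0.12  0.98 -1.65]
```

View pics/w2.png

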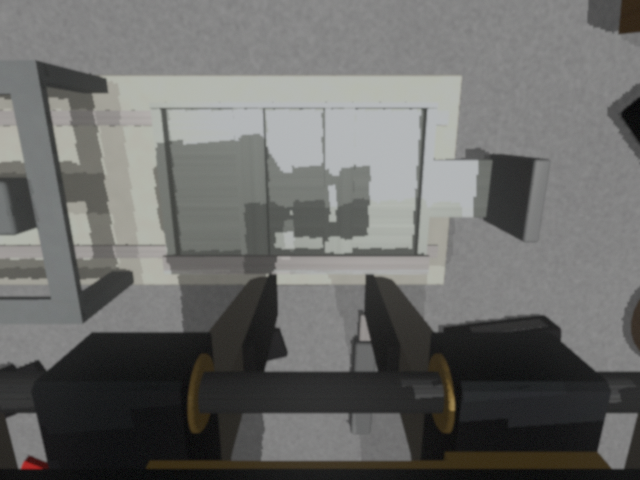

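Run:
```python
from h import *
d=np.load("w2.npz");C=(d["K"],d["R"],d["t"]);im=d["im"][:,:,::-1].copy()
ps=np.radians(-5.6); ex=np.array([np.cos(ps),np.sin(ps)]); ey=np.array([-ex[1],ex[0]])
w=world(C,[[461,76],[444,284],[110,76],[140,284]],.01);
print("x-centre lines", ((w[0]+w[1])/2), "local x of edges rel handle", [(p-np.array([.5977,-.2628]))@ex for p in w], [(p-np.array([.5977,-.2628]))@ey for p in w])
hh=world(C,[[548,158],[540,240]],.088); print("handle top edge",hh,[(p-np.array([.5977,-.2628]))@ex for p in hh],[(p-np.array([.5977,-.2628]))@ey for p in hh])
for nm,row,z in (("wall",107,.035),("lip top edge",256,.043)):
    p=world(C,[[210,row],[390,row]],z); print(nm,[(q-np.array([.5977,-.2628]))@ex for q in p])
for cols,rows in (((166,177),(110,252)),((266,268),(110,252)),((324,324),(110,252)),((427,418),(110,252))):
    p=world(C,list(zip(cols,rows)),.033); print("div",[((q-np.array([.5977,-.2628]))@ey).round(4) for q in p])
c=im[90:300,90:460]; c=cv2.convertScaleAbs(c,alpha=1.15); cv2.imwrite("pics/w2c.png",cv2.resize(c,None,fx=2.1,fy=2.1,interpolation=cv2.INTER_CUBIC))
```

```text
x-centre lines [ 0.59518758 -0.22585402] local x of edges rel handle [np.float64(0.0876510941326787), np.float64(-0.0998625485850028), np.float64(0.08764947810270043), np.float64(-0.09971263618771954)] [np.float64(0.03723304863178782), np.float64(0.03581592402451416), np.float64(0.3324755768613412), np.float64(0.33033468546758077)]
handle top edge [[ 0.62222351 -0.26661105]
 [ 0.56348067 -0.26411156]] [np.float64(0.02477835769173073), np.float64(-0.0339280255907218)] [np.float64(-0.0013997883635206382), np.float64(-0.004644525175858722)]
wall [np.float64(0.061392479931661484), np.float64(0.061383526641173816)]
lip top edge [np.float64(-0.06061602205092274), np.float64(-0.06068270243520634)]
div [np.float64(0.2795), np.float64(0.2824)]
div [np.float64(0.1993), np.float64(0.202)]
div [np.float64(0.1527), np.float64(0.1524)]
div [np.float64(0.0699), np.float64(0.0693)]
```

View pics/w2c.png

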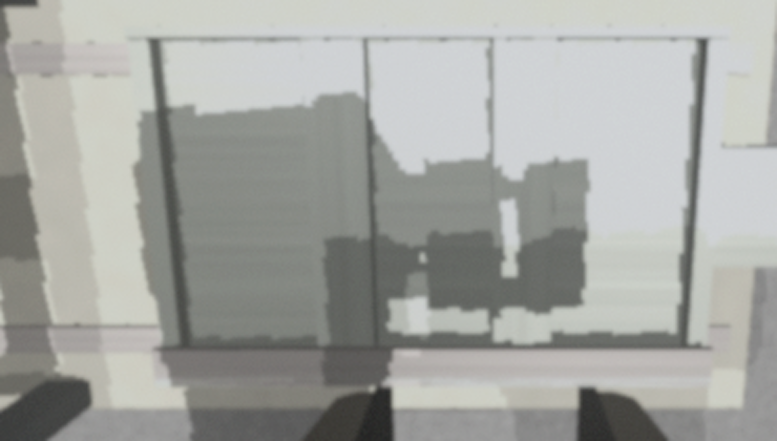

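The bays are located: the lip line is at row 256, the end wall at row 107, and the bay1 dividers are at columns 266 and 324. Next I'll go over the middle cartridge.

Run:
```python
from h import *
C=cam("top")
f=lambda x,y:(x/2.3+160,y/2.3+150)
for n,nose,tail in (("B",f(399,247),f(294,266)),("C",f(191,262),f(86,291)),("A",f(513,264),f(622,259))):
    a=world(C,[nose],.006)[0];b=world(C,[tail],.03)[0];v=b-a
    print(n,a.round(3),b.round(3),np.linalg.norm(v),"origin",((a+b)/2).round(3),"tail yaw",np.degrees(np.arctan2(v[1],v[0])).round(1))
```

```text
B [ 0.452 -0.055] [0.426 0.073] 0.13027971222170037 origin [0.439 0.009] tail yaw 101.3
C [0.437 0.2  ] [0.4   0.323] 0.12873252700128338 origin [0.418 0.261] tail yaw 106.9
A [ 0.428 -0.194] [ 0.428 -0.322] 0.12874188658390967 origin [ 0.428 -0.258] tail yaw -90.0
```

Emit:
drive_tool(motion="-0.3 0 0 0 -7.1;-0.3 0 0 0 -7.1;-0.3 0 0 0 -7.1;-0.3 0 0 0 -7.1;-0.3 0 0 0 -7.1;-0.3 0 0 0 -7.1;-0.3 0 0 0 -7.1;-0.3 0 0 0 -7.1")

```text
time_s: 6.72
tcp_pos: [0.5817, -0.109, 0.3788]
orientation: [[0.627, 0.779, -0.001], [0.779, -0.627, -0.001], [-0.001, -0.0, -1.0]]
contact_force: [0.1, -0.5, 0.1]
finger_gap: 0.648
grip_force: 0.0
```

Emit:
drive_tool(motion="-0.3 0 0 0 -7.1;-0.3 0 0 0 -7.1;-0.3 0 0 0 -7.1;-0.3 0 0 0 -7.1;-0.3 0 0 0 -7.1;-0.3 0 0 0 -7.1;-0.3 0 0 0 -7.1;-0.3 0 0 0 0")

```text
time_s: 7.38
tcp_pos: [0.5816, -0.109, 0.3786]
orientation: [[-0.186, 0.983, -0.001], [0.983, 0.186, 0.0], [0.0, -0.001, -1.0]]
contact_force: [0.3, 0.0, 0.6]
finger_gap: 0.646
grip_force: 0.0
```

Run:
```python
from h import *
s=state();print(s["tcp_pos"].round(4),yaw(),s["joint_positions"].round(2),totool(np.array([.437,.012,.36])-s["tcp_pos"]))
```

```text
[ 0.5816 -0.109   0.3786] 100.71650473909962 [ 0.61  0.49 -0.63  1.74  0.33  1.02  0.04] [ 145.8 -119.6   18.8]
```

Emit:
drive_tool(motion="-0.3 29 -24 4 0;-0.3 29 -24 4 0;-0.3 29 -24 4 0;-0.3 29 -24 4 0;-0.3 30 -24 3 0;-0.3 0 0 0 0;-0.3 0 0 0 0")

```text
time_s: 7.97
tcp_pos: [0.4358, 0.0146, 0.3606]
orientation: [[-0.184, 0.983, 0.0], [0.983, 0.184, -0.001], [-0.001, -0.0, -1.0]]
contact_force: [0.8, -0.0, -0.1]
finger_gap: 0.652
grip_force: 0.0
```

```bash
cat >> h.py <<'E'
from scipy.optimize import least_squares, minimize
def box(x0,x1,w,z0,z1): return np.array([[x,y,z] for x in (x0,x1) for y in (-w/2,w/2) for z in (z0,z1)])
PARTS=[box(-.039,.065,.044,0,.03),box(-.065,-.039,.03,0,.008),box(-.018,.042,.022,.03,.058)]
def render(C,x,y,a,z=0):
    m=np.zeros((480,640),np.uint8); R=cv2.Rodrigues(np.array([0,0,a]))[0]
    for P in PARTS:
        q=proj(C,P@R.T+[x,y,z]); cv2.fillConvexPoly(m,cv2.convexHull((q*16).astype(np.int32)),1,shift=4)
    return m
def fit(C,mask,x,y,a,rows=480,z=0):
    def cost(p):
        m=render(C,*p,z)[:rows]>0; t=mask[:rows]; return 1-(m&t).sum()/max((m|t).sum(),1)
    r=minimize(cost,[x,y,a],method="Nelder-Mead",options=dict(initial_simplex=[[x,y,a],[x+.008,y,a],[x,y+.008,a],[x,y,a+.08]],xatol=1e-4,fatol=1e-4)); return r.x,r.fun
E
cat > look.py <<'E'
import sys
from h import *
x,y,a=map(float,sys.argv[1:4]); name=sys.argv[4]
s=state();C=cam("wrist");im=snapshot("wrist");print(s["time_s"],s["tcp_pos"].round(4),round(yaw(),2))
best=None
for r in outline_of("wrist","cartridge0"):
    m=np.array(r["mask"]); ys,xs=np.nonzero(m); c=proj(C,np.array([x,y,.03]))[0]
    d=np.hypot(xs.mean()-c[0],ys.mean()-c[1]); print(round(r["score"],2),np.round(r["box"]),im[m].mean(0).round(),round(d))
    if r["score"]>.3 and (best is None or d<best[0]): best=(d,m)
m=best[1]; bot=np.nonzero(m)[0].max()
p,f=fit(C,m,x,y,np.radians(a),rows=min(bot,268)); print("fit",p[:2].round(4),np.degrees(p[2]).round(1),"cost",round(f,3))
ov=im[:,:,::-1].copy(); cs,_=cv2.findContours(render(C,*p),cv2.RETR_EXTERNAL,cv2.CHAIN_APPROX_NONE); cv2.drawContours(ov,cs,-1,(0,255,0),1)
cs,_=cv2.findContours(m.astype(np.uint8),cv2.RETR_EXTERNAL,cv2.CHAIN_APPROX_NONE); cv2.drawContours(ov,cs,-1,(0,0,255),1); cv2.imwrite(f"pics/{name}.png",ov)
ex=np.array([np.cos(p[2]),np.sin(p[2])]); g=p[:2]+.030*ex
print("grasp",g.round(4),"shift to z.043",totool(np.r_[g,.045+.1714]-s["tcp_pos"]),"turn",round(yaw()-np.degrees(p[2]),1))
E
python3 look.py .439 .009 101.3 b1
```

```text
7.9667 [0.4358 0.0146 0.3606] 100.55
0.9 [300. 152. 358. 299.] [54. 53. 53.] 15
0.76 [247. 416. 298. 461.] [47. 46. 46.] 213
fit [0.442  0.0101] 100.2 cost 0.02
grasp [0.4367 0.0396] shift to z.043 [ 24.5   5.3 144.1] turn 0.3
```

View pics/b1.png

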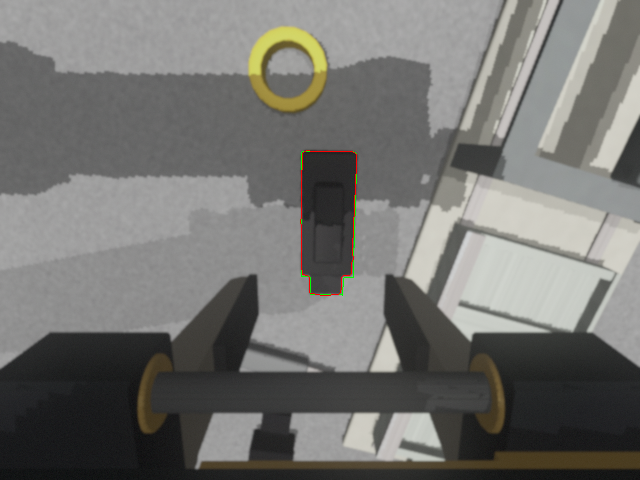

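The wrist picture shows the middle cartridge at (328,215), and the fitted outline matches its mask. Grasping it.

Emit:
drive_tool(motion="-0.3 21.5 5.3 10 0;-0.3 0 0 40 0;-0.3 0 0 40 0;-0.3 0 0 30 0;-0.3 0 0 17 0;-0.3 0 0 0 0;1 0 0 0 0;1 0 0 0 0", newtons=12)

```text
time_s: 8.73
tcp_pos: [0.4388, 0.0366, 0.2242]
orientation: [[-0.185, 0.983, 0.002], [0.983, 0.185, 0.0], [-0.0, 0.002, -1.0]]
contact_force: [-0.8, 0.1, 0.3]
finger_gap: 0.529
grip_force: 0.0
```

Emit:
drive_tool(motion="1 0 0 0 0;1 0 0 0 0;1 0 0 -20 0;1 0 0 -30 0;1 0 0 -30 0;1 0 0 0 0;1 0 0 0 0")

```text
time_s: 9.32
tcp_pos: [0.4383, 0.0367, 0.3055]
orientation: [[-0.186, 0.983, 0.005], [0.983, 0.186, -0.001], [-0.002, 0.005, -1.0]]
contact_force: [0.1, -0.5, -0.1]
finger_gap: 0.021
grip_force: 0.0
```

Run:
```python
from h import *
s=state();C=cam("wrist");im=snapshot("wrist");print(s["time_s"],s["tcp_pos"].round(4),yaw())
i2=snapshot("side"); c=i2[200:300,250:390]
cv2.imwrite("pics/g1.png",np.hstack([im[60:420,150:490][:,:,::-1],cv2.resize(c,(504,360),interpolation=cv2.INTER_CUBIC)[:,:,::-1]][:2])[:, :800])
```

```text
9.3167 [0.4383 0.0367 0.3055] 100.71966171605455
```

View pics/g1.png

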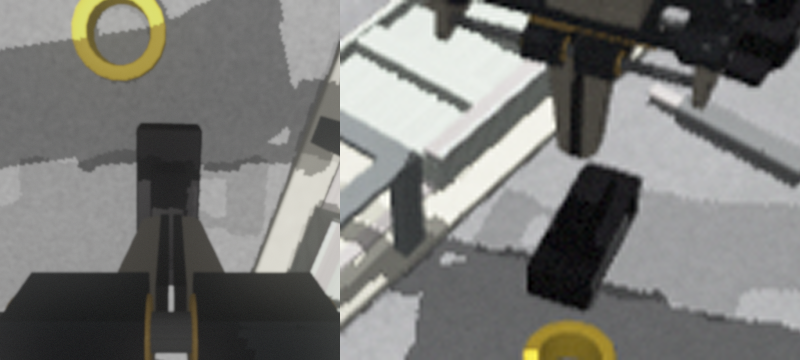

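The gripper lifted before the fingers had closed, so the cartridge is still on the table at (168,180). I'll open, lower and close with more wait.

Emit:
drive_tool(motion="-0.3 0 0 0 0;-0.3 0 0 0 0;-0.3 0 0 0 0;-0.3 0 0 0 0;-0.3 0 0 0 0;-0.3 0 0 0 0")

```text
time_s: 9.92
tcp_pos: [0.4376, 0.037, 0.3032]
orientation: [[-0.187, 0.982, -0.001], [0.982, 0.187, 0.0], [0.0, -0.001, -1.0]]
contact_force: [-0.6, -0.7, -0.3]
finger_gap: 0.419
grip_force: 0.0
```

```bash
python3 look.py .442 .0101 100.2 b2
```

```text
9.9167 [0.4376 0.037  0.3032] 100.79
0.69 [287. 187. 357. 354.] [52. 52. 52.] 21
fit [0.4419 0.0098] 99.6 cost 0.013
grasp [0.4369 0.0394] shift to z.043 [ 2.4 -0.2 86.8] turn 1.2
```

Emit:
drive_tool(motion="-0.3 0 0 0 1;-0.3 0 0 0 0;-0.3 0 0 25 0;-0.3 0 0 30 0;-0.3 0 0 27 0;-0.3 0 0 0 0;1 0 0 0 0;1 0 0 0 0")

```text
time_s: 10.68
tcp_pos: [0.4381, 0.0374, 0.2225]
orientation: [[-0.17, 0.985, 0.001], [0.985, 0.17, 0.0], [0.0, 0.001, -1.0]]
contact_force: [-0.3, -0.8, -0.2]
finger_gap: 0.53
grip_force: 0.0
```

Emit:
drive_tool(motion="1 0 0 0 0;1 0 0 0 0;1 0 0 0 0;1 0 0 0 0;1 0 0 0 0;1 0 0 0 0;1 0 0 0 0;1 0 0 0 0")

```text
time_s: 11.35
tcp_pos: [0.4378, 0.0369, 0.2221]
orientation: [[-0.17, 0.985, 0.001], [0.985, 0.17, -0.001], [-0.001, 0.001, -1.0]]
contact_force: [-2.3, -1.2, 5.9]
finger_gap: 0.237
grip_force: 12.0
```

Emit:
drive_tool(motion="1 0 0 -20 0;1 0 0 -30 0;1 0 0 -30 0;1 0 0 -30 0;1 0 0 0 0;1 0 0 0 0")

```text
time_s: 11.85
tcp_pos: [0.4378, 0.0367, 0.3325]
orientation: [[-0.169, 0.986, 0.003], [0.986, 0.169, -0.001], [-0.001, 0.003, -1.0]]
contact_force: [0.2, -1.8, -2.0]
finger_gap: 0.24
grip_force: 12.0
```

Run:
```python
from h import *
s=state();C=cam("wrist");im=snapshot("wrist");print(s["time_s"],s["tcp_pos"].round(4),yaw(),s["grip_force"],s["finger_gap"],s["contact_force"])
i2=snapshot("side"); c=i2[170:290,230:400]
cv2.imwrite("pics/g2.png",np.hstack([im[60:420,180:460][:,:,::-1],cv2.resize(c,(510,360),interpolation=cv2.INTER_CUBIC)[:,:,::-1]]))
```

```text
11.85 [0.4378 0.0367 0.3325] 99.73354799130927 11.99749007821083 0.24039871630978307 [ 0.17506627 -1.7726621  -2.00282904]
```

View pics/g2.png

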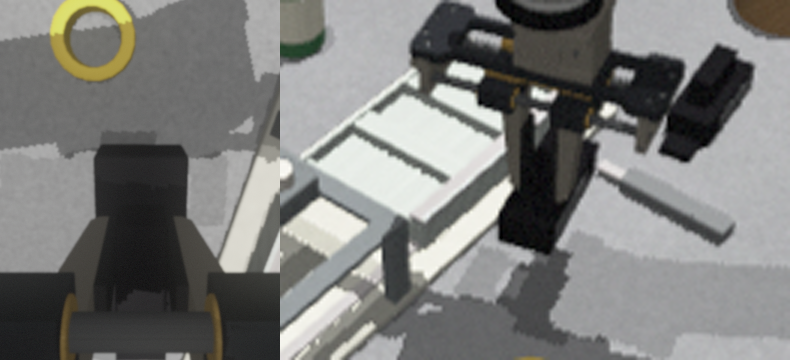

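```bash
cat > pitch.py <<'E'
from h import *
# wrist cam fixed in tool frame
O=np.array([.0738,-.0008,.0197]); Rc=np.array([[0,-.965,-.263],[1,0,0],[0,-.263,.965]]).T; K=np.array([[386.5,0,320.7],[0,386.5,238.1],[0,0,1]])
C=(K,Rc,-Rc@O)
def tail(th,gx=.0274,gz=.05,sgn=1): # sgn=+1 tail toward tool +x
    P=np.array([[.065,-.022,.03],[.065,.022,.03],[.065,-.022,0],[.065,.022,0]])-[gx,0,gz]
    c,s=np.cos(th),np.sin(th); x=P[:,0]*c-P[:,2]*s; z=P[:,0]*s+P[:,2]*c   # tail up th
    return proj(C,np.c_[sgn*x,P[:,1],.1714-z])
if __name__=="__main__":
    for th in (0,.1,.2,.3): print(th,tail(th).round(0).tolist())
E
python3 pitch.py
```

```text
0 [[274.0, 216.0], [371.0, 216.0], [281.0, 204.0], [364.0, 204.0]]
0.1 [[273.0, 213.0], [372.0, 213.0], [280.0, 196.0], [365.0, 196.0]]
0.2 [[272.0, 212.0], [374.0, 212.0], [278.0, 189.0], [366.0, 189.0]]
0.3 [[270.0, 212.0], [375.0, 212.0], [277.0, 182.0], [368.0, 182.0]]
```

Emit:
drive_tool(motion="1 0 0 -20 7.1;1 0 0 -20 7.1;1 0 0 0 7.1;1 0 0 0 7.1;1 0 0 0 7.1;1 0 0 0 7.1;1 0 0 0 7.1;1 0 0 0 7.1", newtons=15)

```text
time_s: 12.62
tcp_pos: [0.437, 0.0368, 0.3696]
orientation: [[0.736, 0.677, -0.004], [0.677, -0.736, 0.0], [-0.003, -0.003, -1.0]]
contact_force: [-0.1, 0.6, -1.9]
finger_gap: 0.24
grip_force: 15.0
```

Emit:
drive_tool(motion="1 0 0 0 7.1;1 0 0 0 7.1;1 0 0 0 7.1;1 0 0 0 7.1;1 0 0 0 7.1;1 0 0 0 7.1;1 0 0 0 6.1;1 0 0 0 0")

```text
time_s: 13.28
tcp_pos: [0.4371, 0.0369, 0.3697]
orientation: [[0.995, -0.102, -0.004], [-0.102, -0.995, -0.0], [-0.004, 0.001, -1.0]]
contact_force: [-0.1, -0.6, -2.3]
finger_gap: 0.24
grip_force: 15.0
```

```bash
cat >> h.py <<'E'
EX=np.array([.9952,-.0976]);EY=np.array([.0976,.9952]);BAY1=np.array([.6090,-.0875])
def bay(k): return BAY1+(k-1)*.074*EY
def rel(k,z=None):
    s=state(); g=s["tcp_pos"]+.1714*s["orientation"][:,2]; d=g[:2]-bay(k)
    print("t",s["time_s"],"grasp in bay",k,(d@EX*1000).round(1),(d@EY*1000).round(1),"z",(g[2]*1000).round(1),"yaw",round(yaw(),2),"F",s["contact_force"].round(1),"gap",round(s["finger_gap"]*92,1),"gf",round(s["grip_force"],1),"q7",s["joint_positions"][6].round(2))
def goto(k,bx,by,gz):
    s=state(); g=s["tcp_pos"]+.1714*s["orientation"][:,2]; t=np.r_[bay(k)+bx*EX+by*EY,gz]; print("shift",totool(t-g),"turn",round(yaw()+5.6,1))
E
python3 -c "
from h import *
rel(1);goto(1,.037,0,.12)"
```

```text
t 13.2833 grasp in bay 1 -183.8 106.9 z 198.3 yaw -5.85 F [-0.1 -0.6 -2.3] gap 22.1 gf 15.0 q7 -1.95
shift [221.6 105.9  77.6] turn -0.2
```

Emit:
drive_tool(motion="1 25 27 0 0;1 33 30 0 0;1 33 25 0 0;1 33 14 0 0;1 33 10 10 0;1 33 0 20 0;1 31.6 0 30 0;1 0 0 17 0")

```text
time_s: 13.95
tcp_pos: [0.6474, -0.0891, 0.2904]
orientation: [[0.995, -0.097, -0.001], [-0.097, -0.995, 0.001], [-0.002, -0.001, -1.0]]
contact_force: [-0.9, 0.3, -2.1]
finger_gap: 0.236
grip_force: 15.0
```

Emit:
drive_tool(motion="1 0 0 0 0;1 0 0 0 0;1 0 0 0 0;1 0 0 0 0;1 0 0 0 0;1 0 0 0 0", newtons=5)

```text
time_s: 14.45
tcp_pos: [0.6442, -0.0883, 0.2975]
orientation: [[0.995, -0.099, 0.002], [-0.099, -0.995, -0.001], [0.002, 0.0, -1.0]]
contact_force: [-0.1, 0.0, -1.8]
finger_gap: 0.242
grip_force: 5.0
```

Run:
```python
from h import *
rel(1);goto(1,.037,0,.086)
im=snapshot("wrist"); i2=snapshot("side"); c=i2[130:250,200:370]
cv2.imwrite("pics/g3.png",np.hstack([im[60:420,180:460][:,:,::-1],cv2.resize(c,(510,360),interpolation=cv2.INTER_CUBIC)[:,:,::-1]]))
```

```text
t 14.45 grasp in bay 1 35.5 2.5 z 126.1 yaw -5.7 F [-0.1  0.  -1.8] gap 22.2 gf 5.0 q7 -1.78
shift [ 1.4  2.5 40.1] turn -0.1
```

View pics/g3.png

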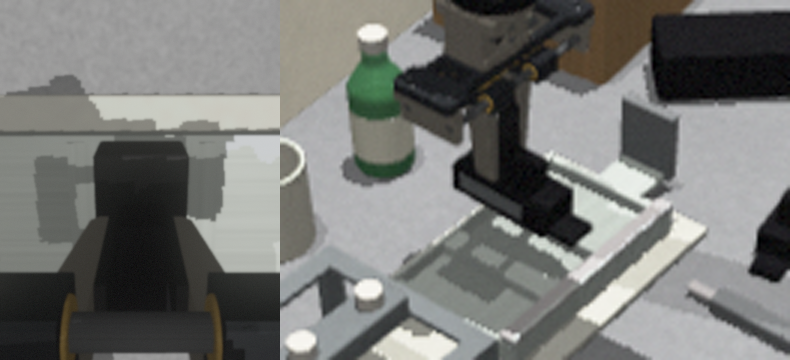

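Emit:
drive_tool(motion="1 1.4 2.5 10 0;1 0 0 15 0;1 0 0 10 0;1 0 0 3 0;1 0 0 2 0;1 0 0 2 0;1 0 0 2 0;1 0 0 0 0", newtons=7)

```text
time_s: 15.22
tcp_pos: [0.6441, -0.0909, 0.2525]
orientation: [[0.995, -0.1, -0.005], [-0.1, -0.995, -0.001], [-0.005, 0.001, -1.0]]
contact_force: [-7.7, -1.1, 7.0]
finger_gap: 0.242
grip_force: 14.4
```

Run:
```python
from h import *
rel(1);goto(1,.037,0,.081)
im=snapshot("wrist"); i2=snapshot("side"); c=i2[130:250,200:370]
cv2.imwrite("pics/g4.png",np.hstack([im[60:420,180:460][:,:,::-1],cv2.resize(c,(510,360),interpolation=cv2.INTER_CUBIC)[:,:,::-1]]))
```

```text
t 15.2167 grasp in bay 1 34.5 -0.2 z 81.1 yaw -5.73 F [-7.7 -1.1  7. ] gap 22.3 gf 14.4 q7 -1.79
shift [ 2.5 -0.2  0.1] turn -0.1
```

View pics/g4.png

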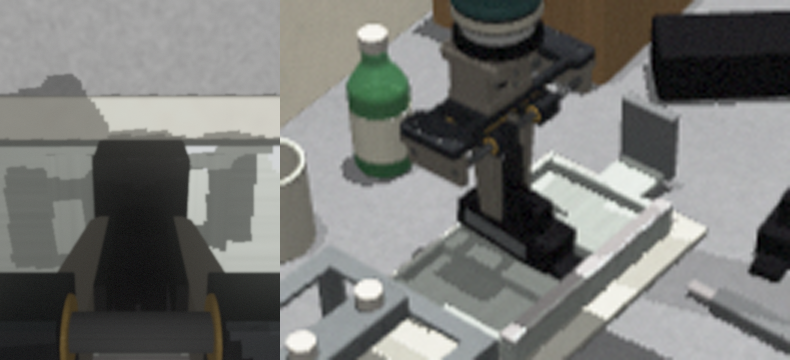

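Emit:
drive_tool(motion="1 0 0 -8 0;1 6 0 -2 0;1 0 0 0 0;1 0 0 4 0;1 0 0 3 0;1 0 0 2 0;1 0 0 1 0;1 0 0 0 0")

```text
time_s: 15.98
tcp_pos: [0.6514, -0.0913, 0.2533]
orientation: [[0.995, -0.1, -0.0], [-0.1, -0.995, -0.001], [-0.0, 0.001, -1.0]]
contact_force: [-4.1, -0.7, 11.8]
finger_gap: 0.242
grip_force: 12.0
```

```bash
cat > tailfit.py <<'E'
from h import *; import pitch, sys
from scipy.optimize import minimize
def tailrows(sgn=1,save=None):
    im=snapshot("wrist"); g=cv2.GaussianBlur(im.max(2),(3,3),0).astype(int)
    rows=np.arange(150,270); cols=slice(300,340)
    prof=g[150:270,cols].mean(1); d=np.diff(prof)
    k=np.argsort(-np.abs(d))[:6]; print("edges rows",[(int(rows[i]),round(float(d[i]))) for i in sorted(k)])
    np.save("wl.npy",im)
tailrows()
E
python3 -c "
from h import *
rel(1)"; python3 tailfit.py; python3 pitch.py
```

```text
t 15.9833 grasp in bay 1 42.5 0.2 z 81.9 yaw -5.72 F [-4.1 -0.7 11.8] gap 22.2 gf 12.0 q7 -1.79
edges rows [(170, 19), (171, 21), (188, -15), (189, -15), (198, -17), (199, -18)]
0 [[274.0, 216.0], [371.0, 216.0], [281.0, 204.0], [364.0, 204.0]]
0.1 [[273.0, 213.0], [372.0, 213.0], [280.0, 196.0], [365.0, 196.0]]
0.2 [[272.0, 212.0], [374.0, 212.0], [278.0, 189.0], [366.0, 189.0]]
0.3 [[270.0, 212.0], [375.0, 212.0], [277.0, 182.0], [368.0, 182.0]]
```

Emit:
drive_tool(motion="1 0 0 1.5 0;1 0 0 1.5 0;1 0 0 0 0")

```text
time_s: 16.28
tcp_pos: [0.6515, -0.0912, 0.253]
orientation: [[0.995, -0.1, 0.0], [-0.1, -0.995, -0.001], [0.0, 0.001, -1.0]]
contact_force: [-11.0, 0.4, 27.0]
finger_gap: 0.237
grip_force: 19.4
```

```bash
python3 -c "
from h import *
rel(1)"; python3 tailfit.py
```

```text
t 16.2833 grasp in bay 1 42.7 0.2 z 81.6 yaw -5.72 F [-11.    0.4  27. ] gap 21.8 gf 19.4 q7 -1.79
edges rows [(171, 22), (172, 19), (189, -16), (198, -14), (199, -19), (200, -16)]
```

Emit:
drive_tool(motion="1 0 0 -2.5 0;1 -3 0 0 0;1 -3 0 0 0;1 -3 0 0 0;1 -3 0 0 0;1 -2 0 0 0;1 0 0 0 0")

```text
time_s: 16.92
tcp_pos: [0.6381, -0.09, 0.2522]
orientation: [[0.995, -0.1, 0.003], [-0.1, -0.995, -0.0], [0.003, -0.0, -1.0]]
contact_force: [3.0, -0.3, 6.5]
finger_gap: 0.24
grip_force: 9.2
```

```bash
python3 -c "
from h import *
rel(1)"; python3 tailfit.py
```

```text
t 16.9167 grasp in bay 1 29.8 0.4 z 80.8 yaw -5.72 F [ 3.  -0.3  6.5] gap 22.1 gf 9.2 q7 -1.79
edges rows [(190, -23), (196, 24), (197, 23), (199, -30), (200, -39), (201, -23)]
```

Emit:
drive_tool(motion="1 -2 0 0 0;1 -2 0 0 0;1 -2 0 0 0;1 0 0 0 0")

```text
time_s: 17.3
tcp_pos: [0.6313, -0.0895, 0.251]
orientation: [[0.995, -0.1, 0.001], [-0.1, -0.995, 0.0], [0.001, -0.0, -1.0]]
contact_force: [4.1, 0.5, 1.4]
finger_gap: 0.241
grip_force: 7.6
```

Emit:
drive_tool(motion="1 -2 0 0 0;1 0 0 0 0;1 0 0 0 0")

```text
time_s: 17.55
tcp_pos: [0.6303, -0.0894, 0.2515]
orientation: [[0.995, -0.1, 0.004], [-0.1, -0.995, 0.0], [0.004, -0.0, -1.0]]
contact_force: [7.8, -0.2, 1.0]
finger_gap: 0.239
grip_force: 7.8
```

```bash
python3 -c "
from h import *
rel(1)"; python3 tailfit.py
```

```text
t 17.55 grasp in bay 1 22.1 0.3 z 80.1 yaw -5.71 F [ 7.8 -0.2  1. ] gap 22.0 gf 7.8 q7 -1.8
edges rows [(176, -20), (177, -23), (181, 26), (182, 34), (183, 26), (199, -20)]
```

Emit:
drive_tool(motion="1 1 0 1 0;1 1 0 2 0;1 1 0 2 0;1 1 0 2 0;1 1 0 1.5 0;1 0 0 0 0")

```text
time_s: 18.1
tcp_pos: [0.6344, -0.0897, 0.2422]
orientation: [[0.995, -0.1, -0.001], [-0.1, -0.995, 0.0], [-0.001, -0.0, -1.0]]
contact_force: [3.8, -0.1, 0.1]
finger_gap: 0.238
grip_force: 7.0
```

```bash
python3 -c "
from h import *
rel(1)"; python3 tailfit.py
```

```text
t 18.1 grasp in bay 1 25.4 0.3 z 70.8 yaw -5.72 F [ 3.8 -0.1  0.1] gap 21.9 gf 7.0 q7 -1.8
edges rows [(190, 28), (191, 34), (192, 25), (202, -27), (203, -31), (204, -27)]
```

Emit:
drive_tool(motion="0.1 0 0 0 0;0.1 0 0 0 0;0.1 0 0 0 0;0.1 0 0 0 0;0.1 0 0 -15 0;0.1 0 0 -15 0;1 0 0 -10 0;1 5 0 0 0")

```text
time_s: 18.82
tcp_pos: [0.6396, -0.0902, 0.285]
orientation: [[0.995, -0.1, 0.003], [-0.1, -0.995, -0.001], [0.003, 0.0, -1.0]]
contact_force: [1.2, -0.5, 0.5]
finger_gap: 0.325
grip_force: 0.0
```

Emit:
drive_tool(motion="1 0 0 0 0;1 0 0 0 0;1 0 0 5 0;1 0 0 5 0;1 0 0 3 0;1 0 0 2 0;1 0 0 0 0")

```text
time_s: 19.4
tcp_pos: [0.6391, -0.0901, 0.2695]
orientation: [[0.995, -0.1, -0.002], [-0.1, -0.995, -0.001], [-0.002, 0.001, -1.0]]
contact_force: [-7.8, 0.5, 17.4]
finger_gap: 0.009
grip_force: 9.0
```

```bash
python3 -c "
from h import *
rel(1)"
```

```text
t 19.4 grasp in bay 1 29.9 0.2 z 98.1 yaw -5.72 F [-7.8  0.5 17.4] gap 0.8 gf 9.0 q7 -1.79
```

Emit:
drive_tool(motion="1 0 0 -37 0;1 0 0 -37 0;-0.3 0 0 -37 -7.1;-0.3 0 0 0 -7.1;-0.3 0 0 0 -7.1;-0.3 0 0 0 -7.1;-0.3 0 0 0 -7.1;-0.3 0 0 0 -7.1")

```text
time_s: 20.07
tcp_pos: [0.6392, -0.0903, 0.3778]
orientation: [[0.796, 0.605, -0.001], [0.605, -0.796, 0.0], [-0.001, -0.001, -1.0]]
contact_force: [-0.8, 0.5, -0.1]
finger_gap: 0.419
grip_force: 0.0
```

Emit:
drive_tool(motion="-0.3 0 0 0 -7.1;-0.3 0 0 0 -7.1;-0.3 0 0 0 -7.1;-0.3 0 0 0 -7.1;-0.3 0 0 0 -7.1;-0.3 0 0 0 -7.1;-0.3 0 0 0 -7.1;-0.3 0 0 0 -7.1")

```text
time_s: 20.73
tcp_pos: [0.6392, -0.0904, 0.3777]
orientation: [[-0.07, 0.998, -0.001], [0.998, 0.07, 0.0], [0.0, -0.001, -1.0]]
contact_force: [0.8, -0.2, -0.7]
finger_gap: 0.65
grip_force: 0.0
```

Emit:
drive_tool(motion="-0.3 0 0 0 -6.2;-0.3 0 0 0 -7;-0.3 36 -10 0 0;-0.3 36 -10 0 0;-0.3 36 -10 0 0;-0.3 36 -10 0 0;-0.3 36 -10 0 0;-0.3 36 -10 0 0")

```text
time_s: 21.4
tcp_pos: [0.5179, 0.1, 0.378]
orientation: [[-0.29, 0.957, -0.001], [0.957, 0.29, -0.0], [0.0, -0.001, -1.0]]
contact_force: [0.3, 0.9, -0.3]
finger_gap: 0.648
grip_force: 0.0
```

Emit:
drive_tool(motion="-0.3 36 -10 0 0;-0.3 36 -10 0 0;-0.3 36 -10 0 0;-0.3 36 -10 0 0;-0.3 36 -10 0 0;-0.3 0 0 0 0;-0.3 0 0 0 0")

```text
time_s: 21.98
tcp_pos: [0.4176, 0.2584, 0.3784]
orientation: [[-0.295, 0.955, -0.001], [0.955, 0.295, 0.0], [0.0, -0.001, -1.0]]
contact_force: [0.4, -0.8, -0.7]
finger_gap: 0.65
grip_force: 0.0
```

```bash
python3 look.py .418 .261 106.9 c1b
```

```text
21.9833 [0.4176 0.2584 0.3784] 106.98
0.96 [302. 139. 354. 281.] [50. 50. 50.] 15
0.67 [ 86.  69. 234. 213.] [182.  73.  71.] 180
fit [0.4214 0.2634] 107.2 cost 0.022
grasp [0.4125 0.292 ] shift to z.043 [ 33.8   5.  162. ] turn -0.4
```

Emit:
drive_tool(motion="-0.3 31 5 10 0;-0.3 0 0 40 0;-0.3 0 0 40 0;-0.3 0 0 40 0;-0.3 0 0 20 0;-0.3 0 0 6 0;-0.3 0 0 0 0;1 0 0 0 0", newtons=12)

```text
time_s: 22.75
tcp_pos: [0.4158, 0.2876, 0.2234]
orientation: [[-0.289, 0.957, 0.001], [0.957, 0.289, 0.001], [0.0, 0.001, -1.0]]
contact_force: [-0.0, 0.3, -0.1]
finger_gap: 0.598
grip_force: 0.0
```

Emit:
drive_tool(motion="1 0 0 0 0;1 0 0 0 0;1 0 0 0 0;1 0 0 0 0;1 0 0 0 0;1 0 0 0 0;1 0 0 0 0;1 0 0 0 0")

```text
time_s: 23.42
tcp_pos: [0.4149, 0.2879, 0.2233]
orientation: [[-0.29, 0.957, 0.001], [0.957, 0.29, -0.0], [-0.001, 0.0, -1.0]]
contact_force: [-1.4, -1.0, 6.0]
finger_gap: 0.24
grip_force: 12.0
```

Emit:
drive_tool(motion="1 0 0 0 0;1 0 0 -20 0;1 0 0 -40 0;1 0 0 -40 0;1 0 0 -40 0;1 0 0 -20 0;1 0 0 0 0;1 0 0 0 0")

```text
time_s: 24.08
tcp_pos: [0.415, 0.2875, 0.3831]
orientation: [[-0.29, 0.957, 0.002], [0.957, 0.29, -0.0], [-0.001, 0.002, -1.0]]
contact_force: [0.6, -0.1, -3.7]
finger_gap: 0.235
grip_force: 12.0
```

```bash
python3 -c "
from h import *
rel(2)"; python3 tailfit.py
```

```text
t 24.0833 grasp in bay 2 -229.4 280.3 z 211.7 yaw 106.84 F [ 0.6 -0.1 -3.7] gap 21.6 gf 12.0 q7 -0.74
edges rows [(184, -5), (198, -4), (199, -12), (200, -19), (201, -18), (202, -10)]
```

Emit:
drive_tool(motion="1 0 0 0 7.1;1 0 0 0 7.1;1 0 0 0 7.1;1 0 0 0 7.1;1 0 0 0 7.1;1 0 0 0 7.1;1 0 0 0 7.1;1 0 0 0 7.1")

```text
time_s: 24.8
tcp_pos: [0.4145, 0.2872, 0.3803]
orientation: [[0.646, 0.763, -0.004], [0.763, -0.646, -0.002], [-0.004, -0.002, -1.0]]
contact_force: [-0.5, 1.4, -2.5]
finger_gap: 0.234
grip_force: 12.0
```

Emit:
drive_tool(motion="1 0 0 0 7.1;1 0 0 0 7.1;1 0 0 0 7.1;1 0 0 0 7.1;1 0 0 0 7.1;1 0 0 0 7.1;1 0 0 0 7.1;1 0 0 0 6")

```text
time_s: 25.47
tcp_pos: [0.4144, 0.2872, 0.3802]
orientation: [[0.995, -0.104, -0.004], [-0.104, -0.995, -0.003], [-0.004, 0.003, -1.0]]
contact_force: [0.5, 0.2, -2.3]
finger_gap: 0.241
grip_force: 12.0
```

Emit:
drive_tool(motion="1 0 0 0 0;1 0 0 0 0")

```text
time_s: 25.63
tcp_pos: [0.4145, 0.2876, 0.381]
orientation: [[0.996, -0.094, -0.003], [-0.094, -0.996, -0.002], [-0.003, 0.002, -1.0]]
contact_force: [-0.6, 0.8, -2.8]
finger_gap: 0.237
grip_force: 12.0
```

```bash
python3 -c "
from h import *
rel(2);goto(2,.042,0,.12)"
```

```text
t 25.6333 grasp in bay 2 -230.7 279.9 z 209.6 yaw -5.41 F [-0.6  0.8 -2.8] gap 21.8 gf 12.0 q7 -2.51
shift [272.  280.6  89.5] turn 0.2
```

Emit:
drive_tool(motion="1 27.2 28 0 0.2;1 27.2 28 0 0;1 27.2 28 0 0;1 27.2 28 0 0;1 27.2 28 0 0;1 27.2 28 0 0;1 27.2 28 0 0;1 27.2 28 0 0")

```text
time_s: 26.3
tcp_pos: [0.6095, 0.0411, 0.3815]
orientation: [[0.995, -0.098, -0.002], [-0.098, -0.995, -0.0], [-0.002, 0.0, -1.0]]
contact_force: [1.8, 0.8, -2.7]
finger_gap: 0.236
grip_force: 12.0
```

Emit:
drive_tool(motion="1 27.2 28 0 0;1 27.2 28.6 0 0;1 0 0 30 0;1 0 0 30 0;1 0 0 25 0;1 0 0 0 0;1 0 0 0 0")

```text
time_s: 26.88
tcp_pos: [0.6565, -0.0189, 0.2955]
orientation: [[0.995, -0.099, -0.005], [-0.099, -0.995, 0.0], [-0.005, 0.0, -1.0]]
contact_force: [1.4, -0.0, -1.8]
finger_gap: 0.24
grip_force: 12.0
```

```bash
python3 -c "
from h import *
rel(2);goto(2,.042,0,.089)"; python3 tailfit.py
```

```text
t 26.8833 grasp in bay 2 39.8 -1.1 z 124.1 yaw -5.71 F [ 1.4 -0.  -1.8] gap 22.1 gf 12.0 q7 -1.89
shift [ 2.4 -1.1 35.1] turn -0.1
edges rows [(159, 14), (160, 22), (161, 16), (176, -12), (177, -14), (199, -14)]
```

Emit:
drive_tool(motion="1 2.4 -1.1 15 0;1 0 0 15 0;1 0 0 5 0;1 0 0 2 0;1 0 0 2 0;1 0 0 2 0;1 0 0 0 0", newtons=7)

```text
time_s: 27.52
tcp_pos: [0.66, -0.0178, 0.2576]
orientation: [[0.995, -0.101, 0.001], [-0.101, -0.995, -0.0], [0.001, -0.0, -1.0]]
contact_force: [-0.3, -0.3, -2.9]
finger_gap: 0.24
grip_force: 7.0
```

Emit:
drive_tool(motion="1 0 0 1 0;1 0 0 0 0")

```text
time_s: 27.68
tcp_pos: [0.6598, -0.0178, 0.2571]
orientation: [[0.995, -0.101, 0.001], [-0.101, -0.995, -0.0], [0.001, 0.0, -1.0]]
contact_force: [-4.1, 0.3, 3.8]
finger_gap: 0.24
grip_force: 7.0
```

```bash
python3 -c "
from h import *
rel(2)"; python3 tailfit.py
```

```text
t 27.6833 grasp in bay 2 43.8 0.3 z 85.7 yaw -5.82 F [-4.1  0.3  3.8] gap 22.1 gf 7.0 q7 -1.91
edges rows [(172, 20), (173, 20), (188, -17), (197, -15), (198, -21), (199, -17)]
```

Contact with the end wall. Tilting further.

Emit:
drive_tool(motion="1 0 0 1.5 0;1 0 0 1.5 0;1 0 0 1 0;1 0 0 0 0")

```text
time_s: 28.07
tcp_pos: [0.6592, -0.0177, 0.2534]
orientation: [[0.995, -0.101, -0.002], [-0.101, -0.995, -0.0], [-0.002, 0.001, -1.0]]
contact_force: [-7.5, -0.7, 10.2]
finger_gap: 0.237
grip_force: 12.8
```

```bash
python3 -c "
from h import *
rel(2)"; python3 tailfit.py
```

```text
t 28.0667 grasp in bay 2 42.9 0.3 z 82.0 yaw -5.81 F [-7.5 -0.7 10.2] gap 21.8 gf 12.8 q7 -1.91
edges rows [(171, 22), (172, 19), (188, -17), (197, -15), (198, -20), (199, -16)]
```

Emit:
drive_tool(motion="1 0 0 1.5 0;1 0 0 0.5 0;1 0 0 0 0")

```text
time_s: 28.37
tcp_pos: [0.6592, -0.0175, 0.2531]
orientation: [[0.995, -0.101, -0.002], [-0.101, -0.995, -0.001], [-0.002, 0.001, -1.0]]
contact_force: [-11.0, -0.1, 20.5]
finger_gap: 0.24
grip_force: 15.9
```

Emit:
drive_tool(motion="1 0 0 -2 0;1 -3 0 0 0;1 -3 0 0 0;1 -3 0 0 0;1 -3 0 0 0;1 0 0 0 0")

```text
time_s: 28.87
tcp_pos: [0.648, -0.0168, 0.2525]
orientation: [[0.995, -0.101, 0.002], [-0.101, -0.995, -0.0], [0.002, -0.0, -1.0]]
contact_force: [3.4, 0.2, 5.1]
finger_gap: 0.238
grip_force: 8.8
```

```bash
python3 -c "
from h import *
rel(2)"; python3 tailfit.py
```

```text
t 28.8667 grasp in bay 2 32.2 0.2 z 81.1 yaw -5.82 F [3.4 0.2 5.1] gap 21.9 gf 8.8 q7 -1.91
edges rows [(152, 13), (153, 19), (154, 15), (188, -15), (189, -15), (197, -13)]
```

Emit:
drive_tool(motion="1 -2 0 0 0;1 -2 0 0 0;1 -2 0 0 0;1 -2 0 0 0;1 0 0 0 0;1 0 0 0 0")

```text
time_s: 29.42
tcp_pos: [0.6389, -0.0159, 0.2508]
orientation: [[0.995, -0.101, -0.003], [-0.101, -0.995, 0.0], [-0.003, 0.0, -1.0]]
contact_force: [2.1, -0.3, 0.0]
finger_gap: 0.24
grip_force: 7.4
```

Emit:
drive_tool(motion="1 -1.5 0 0 0;1 -1.5 0 0 0;1 0 0 0 0;1 0 0 0 0")

```text
time_s: 29.75
tcp_pos: [0.6373, -0.0158, 0.2519]
orientation: [[0.995, -0.101, 0.002], [-0.101, -0.995, -0.0], [0.002, -0.0, -1.0]]
contact_force: [5.2, -0.9, -0.6]
finger_gap: 0.24
grip_force: 7.6
```

```bash
python3 -c "
from h import *
rel(2)"; python3 tailfit.py
```

```text
t 29.75 grasp in bay 2 21.6 0.1 z 80.5 yaw -5.82 F [ 5.2 -0.9 -0.6] gap 22.1 gf 7.6 q7 -1.92
edges rows [(175, -21), (176, -23), (180, 30), (181, 33), (182, 22), (198, -21)]
```

Emit:
drive_tool(motion="1 1 0 1 0;1 1 0 2 0;1 1 0 2 0;1 1 0 2 0;1 0 0 1 0;1 0 0 0 0")

```text
time_s: 30.3
tcp_pos: [0.641, -0.0161, 0.2435]
orientation: [[0.995, -0.101, 0.0], [-0.101, -0.995, 0.0], [0.0, -0.0, -1.0]]
contact_force: [4.6, -0.5, -0.5]
finger_gap: 0.235
grip_force: 7.0
```

```bash
python3 -c "
from h import *
rel(2)"; python3 tailfit.py
```

```text
t 30.3 grasp in bay 2 24.9 0.2 z 72.1 yaw -5.82 F [ 4.6 -0.5 -0.5] gap 21.7 gf 7.0 q7 -1.92
edges rows [(183, -22), (189, 33), (190, 32), (201, -25), (202, -31), (203, -30)]
```

Emit:
drive_tool(motion="0.1 0 0 0 0;0.1 0 0 0 0;0.1 0 0 0 0;0.1 0 0 0 0;0.1 0 0 -15 0;0.1 0 0 -15 0;1 0 0 -10 0;1 5 0 0 0")

```text
time_s: 31.02
tcp_pos: [0.6459, -0.0163, 0.286]
orientation: [[0.995, -0.101, 0.003], [-0.101, -0.995, -0.0], [0.003, -0.0, -1.0]]
contact_force: [-0.0, 0.4, -0.4]
finger_gap: 0.328
grip_force: 0.0
```

Emit:
drive_tool(motion="1 0 0 0 0;1 0 0 0 0;1 0 0 4 0;1 0 0 5 0;1 0 0 3 0;1 0 0 2 0;1 0 0 1 0;1 0 0 0 0")

```text
time_s: 31.68
tcp_pos: [0.6453, -0.0165, 0.2695]
orientation: [[0.995, -0.101, -0.002], [-0.101, -0.995, -0.001], [-0.002, 0.001, -1.0]]
contact_force: [-5.3, -1.1, 10.5]
finger_gap: 0.003
grip_force: 5.3
```

```bash
python3 -c "
from h import *
rel(2)"
```

```text
t 31.6833 grasp in bay 2 28.8 0.1 z 98.1 yaw -5.82 F [-5.3 -1.1 10.5] gap 0.3 gf 5.3 q7 -1.91
```

Emit:
drive_tool(motion="1 0 0 -37 0;1 0 0 -37 0;-0.3 0 0 -37 -7.1;-0.3 0 0 0 -7.1;-0.3 0 0 0 -7.1;-0.3 0 0 0 -7.1;-0.3 0 0 0 -7.1;-0.3 0 0 0 -7.1")

```text
time_s: 32.35
tcp_pos: [0.6456, -0.0166, 0.3792]
orientation: [[0.797, 0.604, -0.001], [0.604, -0.797, -0.0], [-0.001, -0.0, -1.0]]
contact_force: [-0.5, -0.7, 0.4]
finger_gap: 0.417
grip_force: 0.0
```

Emit:
drive_tool(motion="-0.3 0 0 0 -7.1;-0.3 0 0 0 -7.1;-0.3 0 0 0 -7.1;-0.3 0 0 0 -7.1;-0.3 0 0 0 -7.1;-0.3 0 0 0 -7.1;-0.3 0 0 0 -7.1;-0.3 0 0 0 -3.5")

```text
time_s: 33.02
tcp_pos: [0.6456, -0.0167, 0.379]
orientation: [[-0.005, 1.0, -0.001], [1.0, 0.005, 0.0], [0.0, -0.001, -1.0]]
contact_force: [0.2, 0.8, 0.2]
finger_gap: 0.651
grip_force: 0.0
```

Emit:
drive_tool(motion="-0.3 -31 -24 0 0;-0.3 -31 -24 0 0;-0.3 -31 -24 0 0;-0.3 -31 -24 0 0;-0.3 -31 -24 0 0;-0.3 -31 -24 0 0;-0.3 -31 -24 0 0;-0.3 -31 -24 0 0")

```text
time_s: 33.68
tcp_pos: [0.4521, -0.2658, 0.3794]
orientation: [[0.0, 1.0, -0.0], [1.0, -0.0, 0.0], [0.0, -0.0, -1.0]]
contact_force: [0.6, -0.0, 0.3]
finger_gap: 0.65
grip_force: 0.0
```

Emit:
drive_tool(motion="-0.3 -31 -25 0 0;-0.3 0 0 0 0;-0.3 0 0 0 0")

```text
time_s: 33.93
tcp_pos: [0.4269, -0.2978, 0.3792]
orientation: [[0.006, 1.0, -0.001], [1.0, -0.006, -0.0], [-0.0, -0.001, -1.0]]
contact_force: [0.5, 0.5, -0.4]
finger_gap: 0.651
grip_force: 0.0
```

```bash
python3 look.py .428 -.258 -90 a1; python3 -c "
from h import *
rel(0)"
```

```text
33.9333 [ 0.4269 -0.2978  0.3792] 89.87
0.89 [295.  98. 353. 248.] [54. 53. 53.] 3
0.54 [405.   2. 640. 197.] [186. 188. 183.] 225
fit [ 0.4308 -0.2581] -87.9 cost 0.02
grasp [ 0.4319 -0.2881] shift to z.043 [  9.6   4.9 162.8] turn 177.9
t 34.0333 grasp in bay 0 -158.8 -149.8 z 208.3 yaw 90.01 F [0.3 0.1 0.1] gap 59.9 gf 0.0 q7 0.25
```

Emit:
drive_tool(motion="-0.3 12.6 4.9 10 -2;-0.3 0 0 40 0;-0.3 0 0 40 0;-0.3 0 0 40 0;-0.3 0 0 20 0;-0.3 0 0 7 0;-0.3 0 0 0 0;1 0 0 0 0", newtons=12)

```text
time_s: 34.7
tcp_pos: [0.4349, -0.2814, 0.2233]
orientation: [[-0.038, 0.999, 0.001], [0.999, 0.038, 0.001], [0.0, 0.001, -1.0]]
contact_force: [0.2, 0.6, 0.3]
finger_gap: 0.599
grip_force: 0.0
```

Emit:
drive_tool(motion="1 0 0 0 0;1 0 0 0 0;1 0 0 0 0;1 0 0 0 0;1 0 0 0 0;1 0 0 0 0;1 0 0 0 0;1 0 0 0 0")

```text
time_s: 35.37
tcp_pos: [0.4334, -0.2832, 0.2234]
orientation: [[-0.034, 0.999, -0.001], [0.999, 0.034, -0.001], [-0.001, -0.001, -1.0]]
contact_force: [-2.4, -0.3, 5.7]
finger_gap: 0.238
grip_force: 12.0
```

Emit:
drive_tool(motion="1 0 0 0 0;1 0 0 -20 0;1 0 0 -40 0;1 0 0 -40 0;1 0 0 -20 0;1 0 0 0 0;1 0 0 0 -7.1;1 0 0 0 -7.1")

```text
time_s: 36.03
tcp_pos: [0.4329, -0.2829, 0.3421]
orientation: [[-0.284, 0.959, -0.001], [0.959, 0.284, -0.0], [-0.0, -0.001, -1.0]]
contact_force: [0.2, 0.5, -2.6]
finger_gap: 0.238
grip_force: 12.0
```

Emit:
drive_tool(motion="1 0 0 0 -7.1;1 0 0 0 -7.1;1 0 0 0 -7.1;1 0 0 0 -7.1;1 0 0 0 -7.1;1 0 0 0 -7.1;1 0 0 0 -7.1;1 0 0 0 -7.1")

```text
time_s: 36.7
tcp_pos: [0.4329, -0.2828, 0.3412]
orientation: [[-0.958, 0.287, -0.001], [0.287, 0.958, 0.001], [0.002, 0.001, -1.0]]
contact_force: [0.3, -1.0, -2.6]
finger_gap: 0.237
grip_force: 12.0
```

Emit:
drive_tool(motion="1 0 0 0 -7.1;1 0 0 0 -4.3;1 0 0 0 0;1 0 0 0 0")

```text
time_s: 37.03
tcp_pos: [0.4331, -0.2829, 0.3416]
orientation: [[-0.995, 0.1, -0.001], [0.1, 0.995, 0.002], [0.001, 0.002, -1.0]]
contact_force: [1.1, -0.1, -2.6]
finger_gap: 0.241
grip_force: 12.0
```

```bash
python3 -c "
from h import *
rel(0);goto(0,.042,0,.12)"
```

```text
t 37.0333 grasp in bay 0 -156.2 -137.4 z 170.2 yaw 174.24 F [ 1.1 -0.1 -2.6] gap 22.2 gf 12.0 q7 1.44
shift [-197.9  137.9   50.2] turn 179.8
```

Emit:
drive_tool(motion="1 -33 23 0 0;1 -33 23 0 0;1 -33 23 0 0;1 -33 23 0 0;1 -33 23 0 0;1 -33 23 0 0;1 0 0 0 0")

```text
time_s: 37.62
tcp_pos: [0.6488, -0.1575, 0.3427]
orientation: [[-0.996, 0.092, 0.005], [0.092, 0.996, 0.006], [-0.004, 0.006, -1.0]]
contact_force: [-1.1, 1.1, -1.6]
finger_gap: 0.236
grip_force: 12.0
```

Emit:
drive_tool(motion="1 0 0 20 0;1 0 0 30 0;1 0 0 25 0;1 0 0 0 0;1 0 0 0 0", newtons=7)

```text
time_s: 38.03
tcp_pos: [0.6436, -0.1649, 0.2663]
orientation: [[-0.995, 0.099, -0.003], [0.099, 0.995, 0.001], [0.003, 0.0, -1.0]]
contact_force: [-0.5, -0.0, -2.2]
finger_gap: 0.238
grip_force: 7.0
```

```bash
python3 -c "
from h import *
rel(0);goto(0,.043,0,.086)"
```

```text
t 38.0333 grasp in bay 0 41.4 0.5 z 94.9 yaw 174.33 F [-0.5 -0.  -2.2] gap 21.9 gf 7.0 q7 1.12
shift [-1.6 -0.5  8.9] turn 179.9
```

Emit:
drive_tool(motion="1 -1.6 -0.5 5 0;1 0 0 3 0;1 0 0 2 0;1 0 0 1.5 0;1 0 0 1.5 0;1 0 0 1 0;1 0 0 0 0")

```text
time_s: 38.62
tcp_pos: [0.6454, -0.1655, 0.2554]
orientation: [[-0.995, 0.098, -0.001], [0.098, 0.995, -0.001], [0.001, -0.001, -1.0]]
contact_force: [-5.3, 0.6, 5.4]
finger_gap: 0.238
grip_force: 7.0
```

```bash
python3 -c "
from h import *
rel(0)"
```

```text
t 38.6167 grasp in bay 0 43.7 -0.3 z 84.0 yaw 174.36 F [-5.3  0.6  5.4] gap 21.9 gf 7.0 q7 1.12
```

Emit:
drive_tool(motion="1 0 0 1.5 0;1 0 0 1.5 0;1 0 0 0.5 0;1 0 0 0 0")

```text
time_s: 38.95
tcp_pos: [0.6457, -0.1654, 0.2534]
orientation: [[-0.995, 0.098, 0.0], [0.098, 0.995, -0.002], [-0.0, -0.002, -1.0]]
contact_force: [-6.6, 0.1, 13.8]
finger_gap: 0.237
grip_force: 11.8
```

```bash
python3 -c "
from h import *
rel(0)"
```

```text
t 38.95 grasp in bay 0 44.2 -0.2 z 82.0 yaw 174.35 F [-6.6  0.1 13.8] gap 21.8 gf 11.8 q7 1.12
```

Emit:
drive_tool(motion="1 0 0 1 0;1 0 0 0 0;1 0 0 -2 0;1 3 0 0 0;1 3 0 0 0;1 3 0 0 0;1 3 0 0 0;1 0 0 0 0")

```text
time_s: 39.62
tcp_pos: [0.6342, -0.1643, 0.2525]
orientation: [[-0.995, 0.098, 0.003], [0.098, 0.995, -0.0], [-0.003, 0.0, -1.0]]
contact_force: [2.5, -0.5, 7.0]
finger_gap: 0.238
grip_force: 8.8
```

Emit:
drive_tool(motion="1 2 0 0 0;1 2 0 0 0;1 2 0 0 0;1 2 0 0 0;1 0 0 0 0")

```text
time_s: 40.03
tcp_pos: [0.625, -0.1636, 0.2508]
orientation: [[-0.995, 0.098, -0.002], [0.098, 0.995, 0.0], [0.002, -0.0, -1.0]]
contact_force: [2.0, -0.2, 0.4]
finger_gap: 0.24
grip_force: 7.4
```

```bash
python3 -c "
from h import *
rel(0)"
```

```text
t 40.0333 grasp in bay 0 22.9 -0.2 z 79.4 yaw 174.38 F [ 2.  -0.2  0.4] gap 22.1 gf 7.4 q7 1.1
```

Emit:
drive_tool(motion="1 1.5 0 0 0;1 1.5 0 0 0;1 1 0 0 0;1 0 0 0 0")

```text
time_s: 40.37
tcp_pos: [0.6222, -0.1634, 0.2513]
orientation: [[-0.995, 0.098, 0.002], [0.098, 0.995, 0.0], [-0.002, 0.0, -1.0]]
contact_force: [6.0, -0.6, 0.9]
finger_gap: 0.235
grip_force: 7.3
```

```bash
python3 -c "
from h import *
rel(0)"
```

```text
t 40.3667 grasp in bay 0 21.0 -0.2 z 79.9 yaw 174.38 F [ 6.  -0.6  0.9] gap 21.6 gf 7.3 q7 1.1
```

The tongue tip is against the end wall under the lip. Swinging the tail down, then release and press.

Emit:
drive_tool(motion="1 -1 0 1 0;1 -1 0 2 0;1 -1 0 2 0;1 -1 0 2 0;1 -0.5 0 0.7 0;1 0 0 0 0")

```text
time_s: 40.87
tcp_pos: [0.6261, -0.1637, 0.2429]
orientation: [[-0.995, 0.098, -0.001], [0.098, 0.995, 0.0], [0.001, 0.0, -1.0]]
contact_force: [3.7, -1.7, -0.4]
finger_gap: 0.238
grip_force: 7.0
```

```bash
python3 -c "
from h import *
rel(0)"
```

```text
t 40.8667 grasp in bay 0 24.3 -0.2 z 71.5 yaw 174.39 F [ 3.7 -1.7 -0.4] gap 21.9 gf 7.0 q7 1.1
```

Emit:
drive_tool(motion="0.1 0 0 0 0;0.1 0 0 0 0;0.1 0 0 0 0;0.1 0 0 0 0;0.1 0 0 -15 0;0.1 0 0 -15 0;1 0 0 -10 0;1 -5 0 0 0")

```text
time_s: 41.53
tcp_pos: [0.6319, -0.1639, 0.2875]
orientation: [[-0.995, 0.098, 0.005], [0.098, 0.995, -0.001], [-0.005, -0.001, -1.0]]
contact_force: [0.8, -0.5, -0.5]
finger_gap: 0.327
grip_force: 0.0
```

Emit:
drive_tool(motion="1 0 0 0 0;1 0 0 0 0;1 0 0 4 0;1 0 0 5 0;1 0 0 3 0;1 0 0 2 0;1 0 0 1 0;1 0 0 0 0")

```text
time_s: 42.2
tcp_pos: [0.6309, -0.164, 0.2696]
orientation: [[-0.995, 0.098, -0.002], [0.098, 0.995, -0.001], [0.002, -0.001, -1.0]]
contact_force: [-5.2, 0.2, 11.6]
finger_gap: 0.004
grip_force: 5.7
```

```bash
python3 -c "
from h import *
rel(0)"
```

```text
t 42.2 grasp in bay 0 28.9 -0.2 z 98.2 yaw 174.38 F [-5.2  0.2 11.6] gap 0.4 gf 5.7 q7 1.12
```

Emit:
drive_tool(motion="0.1 0 0 -40 0;0.1 0 0 -40 0;0.1 10 30 -40 0;0.1 10 30 -10 0;0.1 10 10 0 0;0.1 0 0 0 0;0.1 0 0 0 0")

```text
time_s: 42.78
tcp_pos: [0.6093, -0.097, 0.3909]
orientation: [[-0.995, 0.097, -0.0], [0.097, 0.995, -0.001], [0.0, -0.001, -1.0]]
contact_force: [-0.2, -1.3, -0.7]
finger_gap: 0.445
grip_force: 0.0
```

Run:
```python
from h import *
C=cam("wrist"); im=snapshot("wrist"); rel(1)
ov=im[:,:,::-1].copy()
for k in range(3):
    b=bay(k); a=np.arctan2(EX[1],EX[0]); cs,_=cv2.findContours(render(C,*(b),a,.021),cv2.RETR_EXTERNAL,cv2.CHAIN_APPROX_NONE); cv2.drawContours(ov,cs,-1,(0,255,0),1)
cv2.imwrite("pics/v1.png",ov)
for r in outline_of("wrist","cartridge0"):
    m=np.array(r["mask"]); ys,xs=np.nonzero(m)
    k=min(range(3),key=lambda k:np.hypot(*(proj(C,np.r_[bay(k),.05])[0]-[xs.mean(),ys.mean()])))
    p,f=fit(C,m,*bay(k),np.arctan2(EX[1],EX[0]),rows=min(ys.max(),268),z=.021); d=p[:2]-bay(k)
    print(r["score"],k,(d@EX*1000).round(1),(d@EY*1000).round(1),np.degrees(p[2]).round(1),round(f,3))
```

```text
t 42.8333 grasp in bay 1 1.5 -10.9 z 219.1 yaw 174.33 F [-0.3 -0.6 -0.1] gap 41.2 gf 0.0 q7 1.09
0.71 0 12.0 0.3 -5.6 0.073
0.6 2 12.3 0.9 -5.4 0.077
0.55 1 10.4 0.7 -6.1 0.062
```

View pics/v1.png

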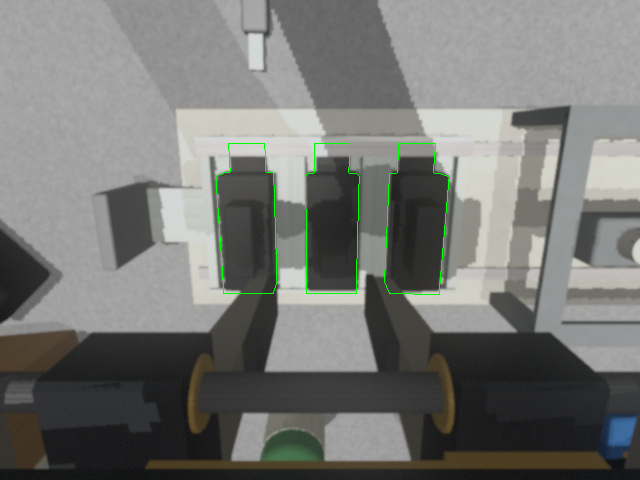

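The picture shows all three cartridges flat in their bays with the tongues hidden under the lip. The bodies match the predicted outlines at (247,235), (332,235) and (417,235). Now the handle.

Emit:
drive_tool(motion="0.1 0 -40 0 0;0.1 0 -40 0 0;0.1 0 -40 0 0;0.1 0 -40 0 0;0.1 0 -4 0 0;0.1 0 0 0 0")

```text
time_s: 43.38
tcp_pos: [0.5925, -0.2663, 0.3893]
orientation: [[-0.994, 0.107, -0.002], [0.107, 0.994, 0.0], [0.002, 0.0, -1.0]]
contact_force: [-0.3, -0.2, -0.3]
finger_gap: 0.451
grip_force: 0.0
```

```bash
python3 -c "
from h import *
rel(1);goto(1,.001,-.1755,.075)"
```

```text
t 43.3833 grasp in bay 1 0.6 -179.6 z 217.9 yaw 173.85 F [-0.3 -0.2 -0.3] gap 41.5 gf 0.0 q7 1.36
shift [ -0.7   4.1 142.9] turn 179.4
```

Emit:
drive_tool(motion="0.1 0 4 30 0;0.1 0 0 40 0;0.1 0 0 40 0;0.1 0 0 25 0;0.1 0 0 8 0;0.1 0 0 0 0;1 0 0 0 0;1 0 0 0 0", newtons=30)

```text
time_s: 44.05
tcp_pos: [0.5949, -0.256, 0.2504]
orientation: [[-0.995, 0.098, 0.003], [0.098, 0.995, -0.001], [-0.003, -0.0, -1.0]]
contact_force: [0.2, 0.2, 0.2]
finger_gap: 0.331
grip_force: 0.0
```

Emit:
drive_tool(motion="1 0 0 0 0;1 0 0 0 0;1 0 0 0 0;1 0 0 0 0;1 0 0 0 0;1 0 0 0 0;1 0 5 0 0;1 0 10 0 0")

```text
time_s: 44.72
tcp_pos: [0.5957, -0.2447, 0.2501]
orientation: [[-0.995, 0.102, 0.002], [0.102, 0.995, -0.005], [-0.003, -0.005, -1.0]]
contact_force: [-0.4, -5.0, 7.6]
finger_gap: 0.133
grip_force: 30.0
```

Emit:
drive_tool(motion="1 0 14 0 0;1 0 14 0 0;1 0 14 0 0;1 0 14 0 0;1 0 14 0 0;1 0 14 0 0;1 0 14 0 0;1 0 14 0 0")

```text
time_s: 45.38
tcp_pos: [0.6069, -0.1309, 0.2501]
orientation: [[-0.995, 0.099, 0.002], [0.099, 0.995, -0.003], [-0.002, -0.003, -1.0]]
contact_force: [-0.2, -4.7, 8.4]
finger_gap: 0.128
grip_force: 30.0
```

```bash
python3 -c "
from h import *
rel(1)"
```

```text
t 45.3833 grasp in bay 1 2.6 -44.0 z 78.7 yaw 174.29 F [-0.2 -4.7  8.4] gap 11.8 gf 30.0 q7 1.03
```

Emit:
drive_tool(motion="1 0 14 0 0;1 0 14 0 0;1 0 14 0 0;1 0 14 0 0;1 0 14 0 0;1 0 14 0 0;1 0 14 0 0;1 0 14 0 0")

```text
time_s: 46.05
tcp_pos: [0.6179, -0.0191, 0.2501]
orientation: [[-0.995, 0.099, 0.002], [0.099, 0.995, -0.003], [-0.002, -0.003, -1.0]]
contact_force: [-1.8, -5.4, 8.5]
finger_gap: 0.125
grip_force: 30.0
```

Emit:
drive_tool(motion="1 0 12 0 0;1 0 8 0 0;1 0 6 0 0;1 0 4 0 0;1 0 3 0 0;1 0 0 0 0")

```text
time_s: 46.55
tcp_pos: [0.6211, 0.0149, 0.2501]
orientation: [[-0.995, 0.098, 0.003], [0.098, 0.995, -0.0], [-0.003, -0.0, -1.0]]
contact_force: [0.6, -1.6, 7.2]
finger_gap: 0.13
grip_force: 30.0
```

```bash
python3 -c "
from h import *
rel(1)"
```

```text
t 46.55 grasp in bay 1 2.5 103.1 z 78.7 yaw 174.4 F [ 0.6 -1.6  7.2] gap 12.0 gf 30.0 q7 0.8
```

Emit:
drive_tool(motion="1 0 2 0 0;1 0 2 0 0;1 0 2 0 0;1 0 2 0 0;1 0 2 0 0;1 0 0 0 0")

```text
time_s: 47.05
tcp_pos: [0.622, 0.0188, 0.25]
orientation: [[-0.995, 0.103, -0.001], [0.103, 0.995, -0.012], [-0.0, -0.012, -1.0]]
contact_force: [-6.1, -17.2, 16.1]
finger_gap: 0.134
grip_force: 30.1
```

```bash
python3 -c "
from h import *
rel(1)"
```

```text
t 47.05 grasp in bay 1 2.6 104.9 z 78.6 yaw 174.1 F [ -6.1 -17.2  16.1] gap 12.3 gf 30.1 q7 0.79
```

Emit:
drive_tool(motion="1 0 -6 0 0;0.1 0 0 0 0;0.1 0 0 0 0;0.1 0 0 0 0;0.1 0 0 0 0;0.1 0 0 -20 0;0.1 0 0 -40 0;1 0 0 -40 0")

```text
time_s: 47.72
tcp_pos: [0.6202, 0.0186, 0.3478]
orientation: [[-0.995, 0.097, -0.004], [0.097, 0.995, 0.001], [0.004, 0.001, -1.0]]
contact_force: [1.6, -0.8, 0.8]
finger_gap: 0.4
grip_force: 0.0
```

Emit:
drive_tool(motion="1 0 0 -30 0;1 0 0 0 0")

```text
time_s: 47.88
tcp_pos: [0.6221, 0.0201, 0.3848]
orientation: [[-0.995, 0.097, 0.01], [0.097, 0.995, 0.001], [-0.009, 0.002, -1.0]]
contact_force: [1.3, 0.1, 0.0]
finger_gap: 0.256
grip_force: 0.0
```

Run:
```python
from h import *
ims={c:snapshot(c) for c in ("top","side")}; Cs={c:cam(c) for c in ims}; uv={}
for c in ims:
    for q in ("start_lever_tip","start_lever"):
        for r in outline_of(c,q)[:2]:
            m=np.array(r["mask"]); ys,xs=np.nonzero(m); print(c,q,round(r["score"],2),np.round(r["box"]),(xs.mean().round(1),ys.mean().round(1)),len(xs))
a=ims["top"][195:235,150:195]; b=ims["side"][310:370,140:200]
cv2.imwrite("pics/l1.png",np.hstack([cv2.resize(a,(400,400*40//45)),cv2.resize(b,(355,355))[:355]])[:,:,::-1] if 400*40//45==355 else 0)
rel(1)
```

```text
top start_lever_tip 0.44 [164. 214. 176. 224.] (np.float64(168.8), np.float64(218.7)) 84
top start_lever 0.64 [166. 213. 174. 223.] (np.float64(168.4), np.float64(219.0)) 76
side start_lever_tip 0.43 [172. 325. 185. 344.] (np.float64(177.1), np.float64(333.6)) 170
side start_lever 0.73 [173. 328. 183. 343.] (np.float64(177.4), np.float64(333.5)) 139
t 48.1833 grasp in bay 1 0.7 106.1 z 205.1 yaw 174.39 F [ 0.6 -0.  -0.4] gap 0.7 gf 0.0 q7 0.9
```

View pics/l1.png

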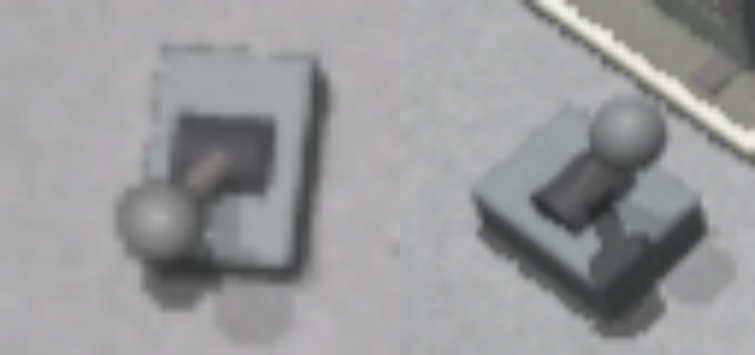

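The picture shows the lever knob at top-camera pixel (168.0,219.5) and side-camera pixel (178.5,332.3), leaning toward the robot. I'll triangulate it.

Run:
```python
from h import *
P={c:cam(c) for c in("top","side")}; M=lambda C:C[0]@np.c_[C[1],C[2]]
X=cv2.triangulatePoints(M(P["top"]),M(P["side"]),np.array([[168.],[219.5]]),np.array([[178.5],[332.3]])); X=(X[:3]/X[3]).ravel()
print("knob",X.round(4),proj(P["top"],X).round(1),proj(P["side"],X).round(1))
print("block",world(P["top"],[[176.8,213.6]],.03).round(4), "slot",world(P["top"],[[150+222/8.89,195+155/8.89]],.03).round(4))
s=state(); g=s["tcp_pos"]+.1714*s["orientation"][:,2]
k=X[:2]; d=k-g[:2]; print("knob from grasp along EX,EY",(d@EX).round(4),(d@EY).round(4),"grasp",g.round(4))
```

```text
knob [0.5469 0.3937 0.0936] [[168.1 219.6]] [[178.2 332.2]]
block [[0.5796 0.3847]] slot [[0.5831 0.39  ]]
knob from grasp along EX,EY -0.1094 0.3667 grasp [0.62   0.0181 0.2051]
```

Emit:
drive_tool(motion="1 15.1 36.7 0 0;1 15.1 36.7 0 0;1 15.1 36.7 0 0;1 15.1 36.7 0 0;1 15.1 36.7 0 0;1 15.1 36.7 0 0;1 15.1 36.7 0 0;1 15.1 36.7 0 0")

```text
time_s: 48.85
tcp_pos: [0.5285, 0.3237, 0.3769]
orientation: [[-0.995, 0.098, -0.002], [0.098, 0.995, -0.001], [0.002, -0.001, -1.0]]
contact_force: [0.5, 0.3, 0.8]
finger_gap: 0.008
grip_force: 0.0
```

Emit:
drive_tool(motion="1 15.1 36.7 0 0;1 15.1 36.7 0 0;1 0 0 0 0;1 0 0 0 0")

```text
time_s: 49.18
tcp_pos: [0.5041, 0.4011, 0.3771]
orientation: [[-0.996, 0.092, -0.002], [0.092, 0.996, 0.0], [0.002, -0.0, -1.0]]
contact_force: [-0.1, -1.3, -0.3]
finger_gap: 0.004
grip_force: 0.0
```

Run:
```python
from h import *
s=state(); g=s["tcp_pos"]+.1714*s["orientation"][:,2]; t=np.array([.5469,.3937])-.042*EX
print(s["time_s"],g.round(4),yaw(),totool(np.r_[t,.1036]-g),s["joint_positions"].round(2))
```

```text
49.1833 [0.5037 0.4012 0.2057] 174.74423256740047 [ -2.   -3.2 102.1] [-0.07  0.72 -0.99  1.6   0.64  1.18  0.28]
```

Emit:
drive_tool(motion="1 0 -3 35 0;1 0 0 35 0;1 0 0 25 0;1 0 0 7 0;1 -8 0 0 0;1 -8 0 0 0;1 -8 0 0 0;1 -8 0 0 0")

```text
time_s: 49.85
tcp_pos: [0.5394, 0.3924, 0.2783]
orientation: [[-0.995, 0.099, 0.002], [0.099, 0.995, 0.002], [-0.002, 0.002, -1.0]]
contact_force: [-1.4, 0.9, 2.4]
finger_gap: 0.002
grip_force: 0.9
```

Emit:
drive_tool(motion="1 -8 0 0 0;1 -8 0 0 0;1 -8 0 0 0;1 -8 0 0 0;1 -8 0 0 0;1 0 0 0 0")

```text
time_s: 50.35
tcp_pos: [0.58, 0.3874, 0.276]
orientation: [[-0.995, 0.1, 0.001], [0.1, 0.995, -0.0], [-0.001, -0.0, -1.0]]
contact_force: [0.4, -0.3, 0.3]
finger_gap: 0.002
grip_force: 0.0
```

Run:
```python
from h import *
s=state(); g=s["tcp_pos"]+.1714*s["orientation"][:,2]; d=g[:2]-[.5469,.3937]
print(s["time_s"],g.round(4),(d@EX).round(4),(d@EY).round(4),s["contact_force"].round(1))
```

```text
50.35 [0.5802 0.3873 0.1046] 0.0338 -0.0031 [ 0.4 -0.3  0.3]
```

Emit:
drive_tool(motion="1 -6 0 0 0;1 -6 0 0 0;1 -4 0 0 0;1 -3 0 0 0;1 -2 0 0 0;1 0 0 0 0")

```text
time_s: 50.85
tcp_pos: [0.5992, 0.386, 0.2761]
orientation: [[-0.995, 0.098, 0.0], [0.098, 0.995, -0.0], [-0.0, -0.0, -1.0]]
contact_force: [-0.5, -0.2, -0.8]
finger_gap: 0.008
grip_force: 0.1
```

Emit:
drive_tool(motion="1 -2 0 0 0;1 -2 0 0 0;1 -2 0 0 0;1 -2 0 0 0;1 0 0 0 0")

```text
time_s: 51.27
tcp_pos: [0.6036, 0.3864, 0.276]
orientation: [[-0.995, 0.095, -0.008], [0.095, 0.995, -0.002], [0.008, -0.003, -1.0]]
contact_force: [-10.6, -2.4, 4.7]
finger_gap: 0.002
grip_force: 5.3
```

Run:
```python
from h import *
s=state(); g=s["tcp_pos"]+.1714*s["orientation"][:,2]; d=g[:2]-[.5469,.3937]
print(s["time_s"],g.round(4),(d@EX).round(4),(d@EY).round(4),s["contact_force"].round(1))
im=snapshot("side")
for r in outline_of("side","start_lever")[:2]: print(r["score"],np.round(r["box"]))
```

```text
51.2667 [0.6022 0.3861 0.1046] 0.0558 -0.0022 [-10.6  -2.4   4.7]
0.69 [168. 213. 270. 320.]
```

Emit:
drive_tool(motion="1 10 0 0 0;1 30 0 0 0;1 20 0 -20 0;1 0 -10 -40 0;1 0 -40 -40 0;1 0 -40 -20 0;1 0 -40 0 0;1 0 0 0 0")

```text
time_s: 52.03
tcp_pos: [0.5378, 0.2676, 0.385]
orientation: [[-0.994, 0.107, 0.004], [0.107, 0.994, -0.006], [-0.005, -0.006, -1.0]]
contact_force: [1.3, -0.3, -1.3]
finger_gap: 0.004
grip_force: 0.0
```

Run:
```python
from h import *
C=cam("top"); im=snapshot("top"); s=state(); print(s["time_s"],s["tcp_pos"].round(3),s["contact_force"].round(1))
for q in("start_lever","cartridge0"):
    for r in outline_of("top",q)[:6]:
        m=np.array(r["mask"]); ys,xs=np.nonzero(m); print(q,round(r["score"],2),np.round(r["box"]),(xs.mean().round(1),ys.mean().round(1)),world(C,[[xs.mean(),ys.mean()]],.094).round(3),im[m].mean(0).round())
cv2.imwrite("pics/f1.png",cv2.resize(im[140:240,150:330],(792,440),interpolation=cv2.INTER_CUBIC)[:,:,::-1])
```

```text
52.0833 [0.537 0.27  0.385] [ 0.5  1.1 -1. ]
cartridge0 0.73 [163. 150. 394. 237.] (np.float64(311.6), np.float64(192.3)) [[0.617 0.004]] [202. 203. 199.]
cartridge0 0.62 [190. 302. 231. 350.] (np.float64(213.2), np.float64(324.4)) [[0.263 0.267]] [211.  68.  65.]
cartridge0 0.6 [402. 299. 442. 334.] (np.float64(420.0), np.float64(315.2)) [[ 0.278 -0.275]] [154.  92. 182.]
cartridge0 0.55 [219. 169. 229. 174.] (np.float64(224.6), np.float64(170.1)) [[0.684 0.242]] [56. 57. 58.]
cartridge0 0.44 [242. 170. 254. 180.] (np.float64(248.0), np.float64(174.5)) [[0.671 0.178]] [54. 54. 55.]
cartridge0 0.42 [268. 171. 283. 182.] (np.float64(273.6), np.float64(176.5)) [[0.664 0.108]] [54. 53. 55.]
```

Emit:
drive_tool(motion="1 20 -36 0 0;1 20 -36 0 0;1 20 -36 0 0;1 0 -40 0 0;1 0 -40 0 0;1 0 -40 0 0;1 0 -40 0 0;1 0 0 0 0")

```text
time_s: 52.85
tcp_pos: [0.4499, 0.0073, 0.3834]
orientation: [[-0.994, 0.108, -0.002], [0.108, 0.994, -0.003], [0.002, -0.003, -1.0]]
contact_force: [0.7, 0.3, 0.3]
finger_gap: 0.006
grip_force: 0.0
```

Run:
```python
from h import *
a=snapshot("top")[140:240,150:330]; b=snapshot("side")[190:370,130:310]
cv2.imwrite("pics/f2.png",np.hstack([cv2.resize(a,(504,280)),cv2.resize(b,(280,280))])[:,:,::-1])
```

```text
(no output)
```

View pics/f2.png

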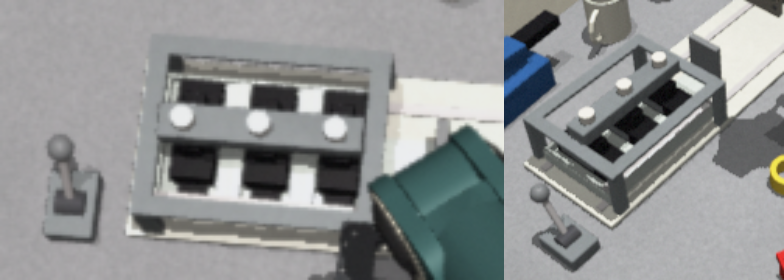

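The picture shows the lever knob at (60,150), leaning away from the robot. The three cartridges sit under the cover at (193,165), (266,170) and (338,175), with the sled home and the robot clear. Handing in.

```bash
python3 -c "
from rig import *
print(finish_job())"
```

```text
the job is handed in; nothing more can be done
None
```

I loaded all three black cartridges flat in their bays, pushed the sled home to its stop and threw the start lever to its stop; the job is handed in at about 53 s, and no verdict came back.

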